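# Sweep the old wheel weights into the scrap drawer and tidy up

### The job

Pull the scrap drawer fully out, then use the yellow-handled sweeper to sweep every old wheel weight off the board into it, never touching the weights with the gripper itself. Finish with the drawer pushed fully shut, the sweeper put back upright in its yellow cradle the silver depth gauge laid flat in its blue cradle and the black pliers laid flat in the black one. Leave the red valve stem and everything else where they are.

Things in the scene. Friction and masses are not known exactly. Their poses are not given: they have to be found in the camera images.
- unit: fixed unit: raised wood-coloured sorting board with a low blue steel cabinet at its far left. Origin on the counter; x away from the robot, y left. In mm in this frame: board x -150..160, y -180..78, flat top z 58, no rim; cabinet x 115..355, y 72..345, top z 100. The drawer (bay y 80..206) comes out to -x along the board's left edge, 4 mm from it: things pushed left over the edge fall in
- drawer (a joint): travel of the steel scrap drawer, the cabinet's right one with the black bar handle (m): 0 fully shut, 0.21 fully out at its stop; starts at 0 to 0.02; about 2 N slides it, it stays where left, things inside ride along. The two drawers beside it are dummies
- drawer_in (a point): centre of the drawer's inner floor, 8 mm above the counter, moves with the drawer; axes as the unit's; fully out it is at x 15, y 142 mm of the unit. Inside 216 (x) x 112 mm (y). Wall tops above this floor: 42 mm on the board's side (8 mm below the board's top), 72 mm left and back, 84 mm at the front panel, whose outer face is at x = -118 mm
- drawer_handle (a point): middle of the drawer's black bar handle: a 10 mm round bar, 80 mm long along y, 70 mm above the counter, 45 mm in front of the drawer's front face (centre to face); its two stems are at 37 mm either side of the middle. It moves with the drawer and can be pinched from above with the fingers either side of it in x
- sweeper: hand sweeper standing on the board's right end: black block 80 (its x) x 30 (its y) x 40 mm tall with an upright yellow handle on its middle, 50 (x) x 18 mm (y), from 40 to 95 mm height; 0.22 kg; origin centre of its underside, z up; long side roughly along the unit's x. Grip across the 18 mm, push with a long face; same both ways round
- gauge: silver tyre depth gauge with a blue band lying on the counter at the left: bar 110 mm long (its x), 20 mm wide, 16 mm tall, with a 30 mm wide foot over the last 10 mm at +x; about 0.09 kg; origin centre of its underside
- cradle_yellow: fixed storage cradle of the sweeper, yellow walls: outside 102 (its x) x 50 mm, inside 94 x 42 mm, floor 4 mm above the counter, walls 22 mm high above the counter; the long walls have 60 mm wide gaps in the middle for fingers. Origin on the counter under its centre. The three cradles stand side by side at the right in any order
- cradle_blue: fixed storage cradle of the depth gauge, blue walls: outside 140 (its x) x 50 mm, inside 132 x 42 mm, floor 4 mm above the counter, walls 14 mm high, the long walls with 60 mm finger gaps in the middle. Origin on the counter under its centre
- cradle_black: fixed storage cradle of the pliers, black walls: outside 140 (its x) x 64 mm, inside 132 x 56 mm, floor 4 mm above the counter, walls 14 mm high, the long walls with 60 mm finger gaps in the middle. Origin on the counter under its centre
- weight0: old clip-on wheel weight, a dark steel block 34 (its x) x 18 x 14 mm with a small bright clip, about 0.045 kg, lying on the board; origin centre of its underside. 4 to 7 of the seven are there; the others are absent (None)
- weight1: old clip-on wheel weight, a dark steel block 34 (its x) x 18 x 14 mm with a small bright clip, about 0.045 kg, lying on the board; origin centre of its underside. 4 to 7 of the seven are there; the others are absent (None)
- weight2: old clip-on wheel weight, a dark steel block 34 (its x) x 18 x 14 mm with a small bright clip, about 0.045 kg, lying on the board; origin centre of its underside. 4 to 7 of the seven are there; the others are absent (None)
- weight3: old clip-on wheel weight, a dark steel block 34 (its x) x 18 x 14 mm with a small bright clip, about 0.045 kg, lying on the board; origin centre of its underside. 4 to 7 of the seven are there; the others are absent (None)
- weight4: old clip-on wheel weight, a dark steel block 34 (its x) x 18 x 14 mm with a small bright clip, about 0.045 kg, lying on the board; origin centre of its underside. 4 to 7 of the seven are there; the others are absent (None)
- weight5: old clip-on wheel weight, a dark steel block 34 (its x) x 18 x 14 mm with a small bright clip, about 0.045 kg, lying on the board; origin centre of its underside. 4 to 7 of the seven are there; the others are absent (None)
- weight6: old clip-on wheel weight, a dark steel block 34 (its x) x 18 x 14 mm with a small bright clip, about 0.045 kg, lying on the board; origin centre of its underside. 4 to 7 of the seven are there; the others are absent (None)
- valve_stem: squat red rubber valve stem, 22 mm across, 30 mm tall, standing upright on the right-hand far corner of the board; origin centre of its underside; leave it where it is
- cap_dish: clear open dish of chrome valve caps, 68 mm across, 35 mm tall, standing on top of the cabinet; origin centre of its underside; leave it
- crayon: orange tyre crayon, a 14 mm round rod 104 mm long lying on the counter at the far right; leave it
- socket: chrome wheel-nut socket, 30 mm across, 35 mm tall, standing on the counter at the right; leave it
- pliers: black steel weight clip pliers lying on the counter at the left, 120 mm long (its x, jaws to +x): two parallel handles from x -60 to 15 mm, 35 mm wide over both, 13 mm tall; head from x 10 to 60 mm, 22 mm wide, 14 mm tall; 0.2 kg; origin on the underside near the balance point, where it can be gripped across the 35 mm

How it is judged:
By the outcome, as a careful person would: the job done as asked, in the order asked, and still so for the second after the job is handed in, with the robot touching nothing.
Of weight0, weight1, weight2, weight3, weight4, weight5, weight6 only 4 to 7 are there at a start; the rules pass over those that are not, and their reading is None.
At some moment in a run one of weight0, weight1, weight2, weight3, weight4, weight5, weight6 may be knocked a few centimetres aside while the robot is not near it.
Once in a run the grip may slacken for a moment while it holds something.
It also fails if it takes over 192 s, if anything falls off the work surface, if the arm or the gripper's body presses on something with over 40 N, if the wrist force passes 120 N, or if a joint passes its speed limit or range.

### The arm

A 6-joint arm with a two-finger parallel gripper is mounted at the origin on the work surface. World frame = base frame: x ahead of the robot, y to its left, z up, the work surface at z = 0. Lengths are in m, angles in rad, forces in N, time in s.
With the tool pointing down it reaches from about 0.35 to 0.975 m from the base axis. Payload 4.9 kg.
Tool frame: the origin (TCP) lies midway between the tips of the shut fingers; the grasp point (between the pads) lies 19 mm behind it; z points along the fingers, y is the line along which they close (so a half turn about z gives the same grasp; the last joint's range is limited). The gripper opens to 85 mm and grips with 20 to 120 N. Pads are 22 mm wide; open, the fingers measure 114 mm over their backs; the gripper's body (76 mm by 85 mm) begins 54 mm behind the grasp point. The pads swing forward as they close: fully open they stand 13 mm farther back than shut.
Start: joints at [-1.298, 0.053, 1.613, -0, 1.476, -0.119], TCP at [0.239, -0.578, 0.231] pointing down, gripper open.
Joint ranges: [-3.01, 3.01], [-1.01, 2.22], [0.06, 2.58], [-1.02, 4.17], [0.09, 2.62], [-3.14, 3.14]. Speed limits (rad/s): [2.57, 2.57, 3.14, 3.14, 3.14, 3.14].

### API

Orientations are given as a 3x3 rotation matrix whose columns are the frame's x, y, z axes.
In Python, from station import bot gives the robot as it stands.
- The arm moves only by the shell command python3 nudge.py, which reads ROWS from standard input. ROWS is one flat JSON list of numbers that holds 1 to 5 rows one after another, with no inner brackets; each row has 7 numbers: the opening from 0.0 (shut) to 1.0 (fully open), then dx, dy, dz in mm, then a rotation vector rx, ry, rz in units of 0.1 rad; each row shifts and turns the commanded pose from where the row before left it, along the tool's axes as they then stand; what a row does not reach is not made up. A row lasts 1/12 s, in which the tool goes at most 0.0417 m and 0.125 rad, less where a joint would pass 70% of its speed; a pose out of reach is approached as far as the arm can. The fingers move at their own pace and stop on an object; the grip force is fixed at half the most. Time passes only in rows, so rows that do not move let the fingers close. It prints the time, the measured TCP pose, the force, the opening and the grip force at its end. Input that does not fit is refused with a message, and nothing moves.
- bot.state(): the state, without advancing time (a new reading comes with each control period).
- bot.camera(name): name is "scene" or "top"; returns a dict with "frame" (420x560x3 uint8, blue, green, red), "vertical_fov" (degrees; the focal length in pixels is half the picture's height over the tangent of half this angle, whatever the lens; pixels are square), "cx", "cy" (the principal point, pixels), "k1" (the pictures are not rectified: a ray, as slopes to the right and down, at radius r is drawn at 1 + k1 r^2 times it, then the intrinsics apply), "rvec" (rotation vector, rad) and "tvec" (3), from world to camera coordinates, as OpenCV has them. Camera axes: x right, y down, z forward; pixel columns grow to the right and rows downward; lengths in m; the calibration is good to about 2 mm. A picture is of the moment at which its call begins. There is no depth.
- bot.close_job(): hands the job in; it is judged then, once.
The state is a dict: "t": time; "joints": joint angles; "joint_velocities": joint speeds; "joint_efforts": joint torques, N m; "ee_pos": TCP position; "orientation": TCP orientation; "ft_force": force on the tool from outside, world axes, zero at the start; "moment": the same for the moment, N m; "grip_width": opening from 0.0 (shut) to 1.0 (fully open); "grasp_force": force on a finger pad.
Only numpy, scipy, OpenCV 4.12 (cv2) and the standard library are available. Lean on these libraries where they do the work, as an engineer would, in place of code of your own. Each camera call takes 0.05 s, during which the arm holds its last target. There are 200 camera calls.

## Working session

There is one attempt and no reset: what is moved stays moved. The work goes in short steps, Python scripts to look and compute and a shell command to move; the robot and the scene stay as the last step left them, time stands still between calls to the robot, and variables do not carry over. Pictures are saved under pics/ and viewed, at most 14 in all, crops included, and the job is handed in when it is done.

```bash
ls; mkdir -p pics; python3 - <<'E'
from station import bot
import cv2
for n in("scene","top"):
    c=bot.camera(n); cv2.imwrite(f"pics/{n}0.png",c["frame"]); print(n,{k:v for k,v in c.items() if k!="frame"})
print(bot.state())
E
```

```text
nudge.py
pics
station.py
scene {'vertical_fov': 54.59265386499673, 'cx': 278.2791065664952, 'cy': 205.32884305214168, 'k1': -0.012073093914768024, 'rvec': array([ 2.50415989,  0.61387293, -0.18074106]), 'tvec': array([-0.53346079, -0.20201328,  1.27732726])}
top {'vertical_fov': 43.00210905821778, 'cx': 286.6095822030916, 'cy': 214.31068855109476, 'k1': 0.035529840802800555, 'rvec': array([ 2.20417502, -2.14627661,  0.12476566]), 'tvec': array([-0.02512119,  0.60997784,  1.59402714])}
{'t': 0.1, 'joints': array([-1.29800333e+00,  5.32997094e-02,  1.61416957e+00,  3.57272892e-06,
        1.47600053e+00, -1.18992418e-01]), 'joint_velocities': array([-0.00071477, -0.00120589, -0.00378455, -0.00061037, -0.00141868,
       -0.0015166 ]), 'joint_efforts': array([ 5.32944023e-05, -3.94902813e+01, -3.71363819e+01,  2.51503036e-05,
        3.87409120e-03, -6.93711861e-07]), 'ee_pos': array([ 0.23850075, -0.57708873,  0.23017277]), 'orientation': array([[ 9.24228979e-01,  3.81838372e-01, -5.02323572e-04],
       [ 3.81838635e-01, -9.24227237e-01,  1.80870550e-03],
       [ 2.26372035e-04, -1.86346458e-03, -9.99998238e-01]]), 'ft_force': array([-0.549344  ,  0.29008578,  0.3111607 ]), 'moment': array([ 0.00055488, -0.06304574,  0.0220438 ]), 'grasp_force': 0.0, 'grip_width': 1.002491044012846}
```
View pics/scene0.png

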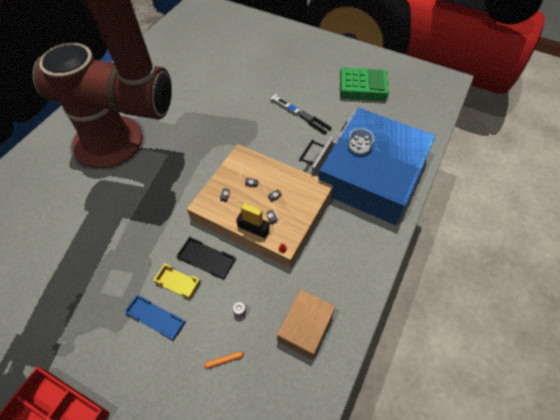

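View pics/top0.png

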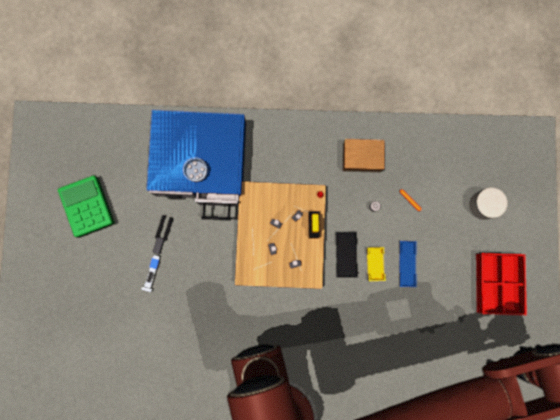

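```bash
cat > h.py <<'E'
import numpy as np, cv2
from station import bot
def cam(n):
    c=bot.camera(n); f=210/np.tan(np.radians(c["vertical_fov"]/2)); R=cv2.Rodrigues(c["rvec"])[0]
    c.update(f=f,R=R,o=-R.T@c["tvec"],hsv=cv2.cvtColor(c["frame"],cv2.COLOR_BGR2HSV)); return c
def ray(c,uv):
    d=(np.atleast_2d(uv).astype(float)-[c["cx"],c["cy"]])/c["f"]; s=d.copy()
    for _ in range(8): s=d/(1+c["k1"]*(s**2).sum(1,keepdims=True))
    return np.c_[s,np.ones(len(s))]@c["R"]
def pt(c,uv,z):
    r=ray(c,uv); z=np.asarray(z,float); return (c["o"]+r*((z-c["o"][2])/r[:,2])[:,None])[:,:2]
def px(c,X):
    p=np.atleast_2d(X)@c["R"].T+c["tvec"]; s=p[:,:2]/p[:,2:]; return s*(1+c["k1"]*(s**2).sum(1,keepdims=True))*c["f"]+[c["cx"],c["cy"]]
def blobs(c,lo,hi,roi=None,amin=15,z=0.):
    m=cv2.inRange(c["hsv"],np.array(lo),np.array(hi))
    if roi: k=np.zeros_like(m); x0,y0,x1,y1=roi; k[y0:y1,x0:x1]=1; m=m*k
    out=[]
    for q in cv2.findContours(m,cv2.RETR_EXTERNAL,cv2.CHAIN_APPROX_NONE)[0]:
        b=np.zeros_like(m); cv2.drawContours(b,[q],-1,1,-1); ys,xs=np.nonzero(b*(m>0))
        if len(xs)<amin: continue
        w=pt(c,np.c_[xs,ys],z); 
        (ce,wh,an)=cv2.minAreaRect((w*1000).astype(np.float32)); 
        if wh[0]<wh[1]: wh=wh[::-1]; an+=90
        out.append(dict(n=len(xs),uv=(xs.mean().round(1),ys.mean().round(1)),mean=(w.mean(0)*1000).round(1),ce=np.round(ce,1),wh=np.round(wh,1),ang=round((an+90)%180-90,1)))
    return out
E
python3 - <<'E'
from h import *
for n in("top","scene"):
    c=cam(n); print(n,c["o"].round(3))
    if n=="top": T=c; 
    S=c
    for nm,lo,hi,z in[("wood",(8,70,90),(22,200,255),.058),("yellow",(22,120,90),(34,255,255),.022),("blue",(100,120,50),(120,255,255),.014),("red",(0,150,80),(6,255,255),.073),("black",(0,0,0),(179,90,45),.014)]:
        for b in blobs(c,lo,hi,(130,100,440,300) if n=="top" else (110,80,440,380),25,z): print(nm,*b.values())
cv2.imwrite("pics/crop1.png",cv2.resize(T["frame"][180:300,130:340],None,fx=3.8,fy=3.8,interpolation=cv2.INTER_CUBIC))
cv2.imwrite("pics/crop2.png",cv2.resize(S["frame"][80:280,180:360],None,fx=3,fy=3,interpolation=cv2.INTER_CUBIC))
E
```

```text
top [0.445 0.01  1.648]
wood 96 (np.float64(410.7), np.float64(200.6)) [ 659.5 -380.8] [ 661.2 -378.7] [88.7 17.3] 45.6
wood 8608 (np.float64(279.1), np.float64(235.5)) [544.   12.3] [547.7   9.1] [313.2 263.1] -0.9
wood 1247 (np.float64(364.0), np.float64(153.7)) [ 799.2 -238.8] [ 799.5 -237. ] [124.8  94.7] -89.5
yellow 584 (np.float64(375.3), np.float64(263.7)) [ 468.  -282.5] [ 467.6 -283.4] [102.9  54.5] 2.9
yellow 125 (np.float64(315.0), np.float64(222.3)) [589.2 -96.6] [590.1 -96.6] [55.4 18.4] 1.2
blue 63 (np.float64(154.1), np.float64(263.2)) [452.2 389.1] [451.9 389.1] [24.7 22.6] -12.6
blue 714 (np.float64(407.3), np.float64(263.8)) [ 470.5 -381.7] [ 471.3 -382.4] [137.4  46. ] 0.2
blue 7005 (np.float64(196.0), np.float64(150.8)) [803.1 277.3] [798.2 276.7] [291.1 255.7] 89.0
black 844 (np.float64(346.3), np.float64(254.5)) [ 493.6 -194.9] [ 493.9 -195.6] [131.8  58.4] 0.9
black 28 (np.float64(313.7), np.float64(234.7)) [551.6 -93.8] [552.2 -94.8] [24.6  9.2] -88.5
black 56 (np.float64(167.9), np.float64(228.5)) [558.7 352.7] [558.4 352.9] [67.3  7.8] -15.6
black 59 (np.fl
[... 1323 characters left out ...]
] [ 547.1 -200.4] [62.7 38.4] -88.8
black 182 (np.float64(187.6), np.float64(249.1)) [ 442.2 -203.4] [ 447.9 -203.1] [63.5 41.9] -89.6
black 207 (np.float64(253.6), np.float64(226.4)) [560.5 -65. ] [555.5 -60. ] [90.8 42.8] 3.3
black 33 (np.float64(133.2), np.float64(154.6)) [114.6 -15.6] [113.9 -16.1] [65.  10.7] 85.2
black 30 (np.float64(306.0), np.float64(150.6)) [571.4 240.7] [572.3 243.8] [83.1  6.1] 89.4
black 115 (np.float64(317.3), np.float64(124.4)) [556.4 355.5] [546.8 359.2] [104.1  33.2] -16.5
black 66 (np.float64(113.3), np.float64(102.3)) [-88.2 133.9] [-87.6 132.2] [98.7 21.8] -36.3
black 391 (np.float64(161.6), np.float64(95.1)) [ 33.9 236.6] [ 38.5 232.2] [169.5  54.2] -54.2
```

View pics/crop1.png

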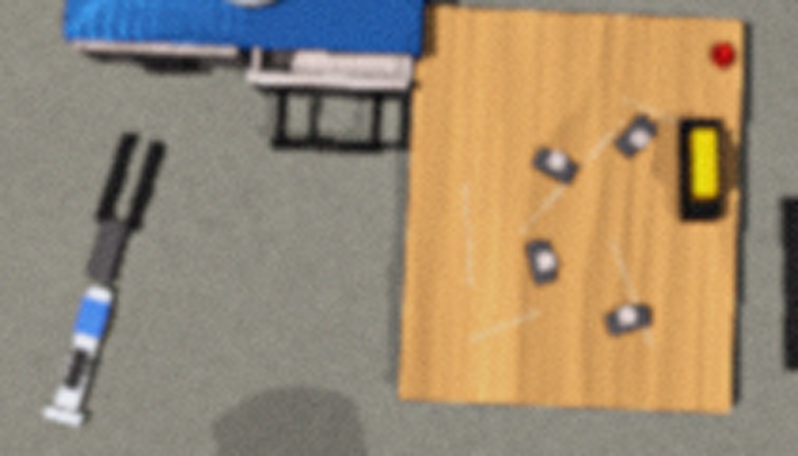

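View pics/crop2.png

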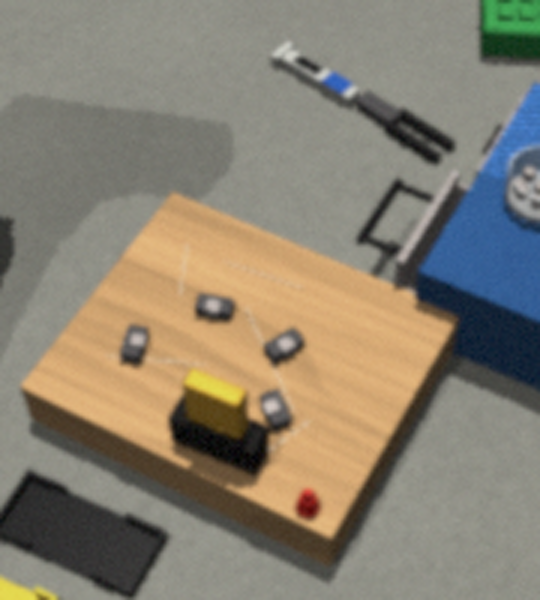

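```bash
python3 - <<'E'
from h import *
T=cam("top");S=cam("scene")
def two(a,b):
    ra,rb=ray(T,a)[0],ray(S,b)[0]; A=np.c_[ra,-rb]; k=np.linalg.lstsq(A,S["o"]-T["o"],rcond=None)[0]
    p,q=T["o"]+k[0]*ra,S["o"]+k[1]*rb; return ((p+q)/2*1000).round(1),round(np.linalg.norm(p-q)*1000,1)
print("handle2",two((219.,218),(306,150.6)))
for c,n in((T,"top"),(S,"scene")):
    print(n)
    roi=(200,200,240,225) if c is T else (295,140,318,170)
    for b in blobs(c,(0,0,0),(179,110,60),roi,20,.07): print("handle",*b.values())
    roi=(240,185,305,285) if c is T else (200,170,290,225)
    m=blobs(c,(0,0,0),(179,255,95),roi,8,.07)
    for b in m: print("w",*b.values())
    for b in blobs(c,(22,120,90),(34,255,255),(300,200,330,245) if c is T else (235,195,270,230),20,.153): print("swp",*b.values())
    for b in blobs(c,(0,120,60),(8,255,255),(310,180,330,205) if c is T else (270,235,295,260),5,.085): print("stem",*b.values())
    for p in blobs(c,(8,70,90),(22,200,255),(200,160,340,300) if c is T else (150,130,350,280),2000,.058): print("wood",*p.values())
E
```

```text
handle2 (array([590.1, 191.6,  74.5]), np.float64(1.2))
top
handle 212 (np.float64(218.5), np.float64(211.6)) [609.2 194. ] [610.5 195. ] [110.1  46.9] 89.3
w 12 (np.float64(299.0), np.float64(262.5)) [464.7 -48.6] [464.7 -48.6] [8.8 5.9] 1.4
w 8 (np.float64(270.9), np.float64(244.6)) [515.1  35.8] [515.5  35.4] [11.9  5.3] -61.9
w 10 (np.float64(278.9), np.float64(225.1)) [573.7  13.6] [574.8  13.6] [12.   6.6] -25.1
w 10 (np.float64(294.3), np.float64(218.1)) [595.8 -31.6] [596.1 -32.2] [10.5  6.3] 46.4
w 10 (np.float64(299.2), np.float64(212.3)) [613.5 -45.7] [613.8 -46.3] [13.3  5.4] 64.8
w 21 (np.float64(241.5), np.float64(189.3)) [677.7 128.2] [677. 128.] [27.6  6.3] -4.3
swp 123 (np.float64(315.0), np.float64(222.4)) [577.2 -87.9] [577. -88.] [48.1 16.9] 1.2
stem 30 (np.float64(319.6), np.float64(194.0)) [ 667.9 -104.3] [ 668.8 -104.7] [16.9 14.7] -43.4
wood 8606 (np.float64(279.0), np.float64(235.5)) [544.   12.4] [547.8   9.1] [313.3 263. ] -0.9
scene
handle 70 (np.float64(307.2), np.float64(152.7)) [595.3 190.5] [596.6 194.8] [86.4 34.7] -77.5
w 72 (np.float64(205.2), np.float64(221.7)) [ 462.8 -136.8] [ 465.9 -139.7] [45.3 18.4] -1.3
w 337 (np.float64(252.7), np.float64(219.4)) [566.8 -74.8] [572.7 -65.2] [99.9 38.9] 27.6
w 35 (np.float64(223.8), np.float64(197.9)) [466.5 -52.6] [466.3 -53.1] [17.4 16.4] 14.2
w 38 (np.float64(273.7), np.float64(197.2)) [582.6  10.4] [584.2  13. ] [31.3 18. ] 41.2
w 40 (np.float64(251.6), np.float64(183.9)) [509.2  21.1] [508.   22.1] [30.  16.7] 27.5
swp 117 (np.float64(251.0), np.float64(208.7)) [577.2 -92.4] [577.5 -92.6] [48.7 16.3] 1.6
stem 52 (np.float64(282.0), np.float64(247.4)) [ 673.4 -118.2] [ 673.4 -118.3] [24.2 14.5] -62.5
wood 8357 (np.float64(262.3), np.float64(198.6)) [551.6   2.1] [547.5   4.6] [311.9 262.7] -0.8
```

Units first: shifts go in mm and turns go in units of 0.1 rad. So -0.125 rad is -1.25.

```bash
echo '[1,0,0,0,0,0,-1.25,1,0,0,0,0,0,-1.25,1,0,0,0,0,0,-1.25,1,0,0,0,0,0,-1.25,1,0,0,0,0,0,-1.25]' | python3 nudge.py >/dev/null; echo '[1,0,0,0,0,0,-1.25,1,0,0,0,0,0,-1.25,1,0,0,0,0,0,-1.25,1,0,0,0,0,0,-1.25,1,0,0,0,0,0,-0.41]' | python3 nudge.py
echo '[1,37,16,0,0,0,0,1,37,16,0,0,0,0,1,37,16,0,0,0,0,1,37,16,0,0,0,0,1,37,16,0,0,0,0]' | python3 nudge.py >/dev/null; echo '[1,37,16,0,0,0,0,1,37,16,0,0,0,0,1,37,16,0,0,0,0,1,37,16,0,0,0,0,1,37,16,0,0,0,0]' | python3 nudge.py; echo '[1,37,16,0,0,0,0,1,37,16,0,0,0,0,1,37,16,0,0,0,0,1,37,16,0,0,0,0,1,37,16,0,0,0,0]' | python3 nudge.py >/dev/null; echo '[1,37,16,0,0,0,0,1,37,16,0,0,0,0,1,37,16,0,0,0,0,1,37,16,0,0,0,0,1,37,16,0,0,0,0]' | python3 nudge.py; echo '[1,0,0,0,0,0,0]' | python3 nudge.py
```

```text
t: 1.13
ee_pos: [0.2386, -0.5776, 0.2312]
orientation: [[0.008, 1.0, -0.0], [1.0, -0.008, 0.0], [0.0, -0.0, -1.0]]
ft_force: [1.0, -0.5, 0.0]
grip_width: 0.996
grasp_force: 0.0
t: 1.97
ee_pos: [0.4038, -0.2079, 0.2315]
orientation: [[0.014, 1.0, 0.001], [1.0, -0.014, -0.0], [-0.0, 0.001, -1.0]]
ft_force: [1.3, -0.2, 0.1]
grip_width: 1.0
grasp_force: 0.0
t: 2.8
ee_pos: [0.5687, 0.1603, 0.2313]
orientation: [[0.012, 1.0, 0.0], [1.0, -0.012, -0.0], [-0.0, 0.0, -1.0]]
ft_force: [0.7, -1.1, 0.1]
grip_width: 1.003
grasp_force: 0.0
t: 2.88
ee_pos: [0.5694, 0.1637, 0.2307]
orientation: [[0.007, 1.0, 0.0], [1.0, -0.007, 0.002], [0.002, -0.0, -1.0]]
ft_force: [-0.6, -0.1, 0.1]
grip_width: 0.997
grasp_force: 0.0
```

In the tool's units: 0.034 m is 34, 0.021 m is 21.

```bash
echo '[0.45,34,21,0,0,0,0,0.45,0,0,0,0,0,0,0.45,0,0,36,0,0,0,0.45,0,0,36,0,0,0,0.45,0,0,20,0,0,0]' | python3 nudge.py;echo '[0.45,0,0,0,0,0,0]' | python3 nudge.py; python3 - <<'E'
from h import *
T=cam("top");S=cam("scene")
cv2.imwrite("pics/hand1.png",np.hstack([cv2.resize(T["frame"][150:250,150:270],None,fx=3.3,fy=3.3),cv2.resize(S["frame"][80:180,240:360],None,fx=3.3,fy=3.3)]))
E
```

```text
t: 3.3
ee_pos: [0.5879, 0.1914, 0.1354]
orientation: [[0.013, 1.0, -0.004], [1.0, -0.013, -0.001], [-0.001, -0.004, -1.0]]
ft_force: [-0.4, -0.0, -1.8]
grip_width: 0.449
grasp_force: 0.0
t: 3.38
ee_pos: [0.5856, 0.1908, 0.1326]
orientation: [[0.013, 1.0, -0.011], [1.0, -0.013, -0.002], [-0.002, -0.011, -1.0]]
ft_force: [-0.4, -0.6, -1.2]
grip_width: 0.451
grasp_force: 0.0
```

View pics/hand1.png

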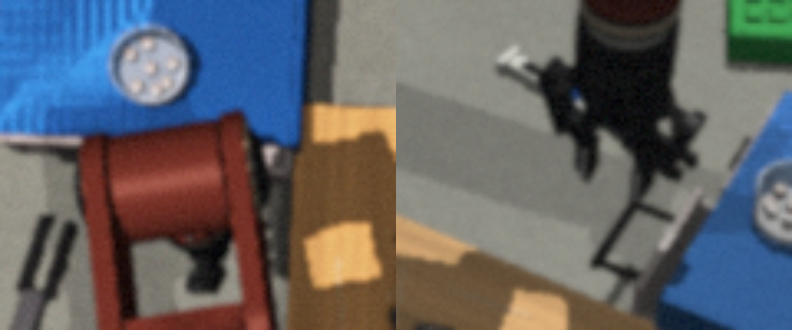

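```bash
echo '[0.45,6,3,20,0,0,0,0.45,0,0,20,0,0,0,0.45,0,0,20,0,0,0,0.45,0,0,15,0,0,0,0.45,0,0,0,0,0,0]' | python3 nudge.py;echo '[0.45,0,0,0,0,0,0,0,0,0,0,0,0,0,0,0,0,0,0,0,0,0,0,0,0,0,0,0,0,0,0,0,0,0,0]' | python3 nudge.py;echo '[0,0,0,0,0,0,0,0,0,0,0,0,0,0]' | python3 nudge.py
```

```text
t: 3.9
ee_pos: [0.5923, 0.1975, 0.0636]
orientation: [[0.013, 1.0, -0.002], [1.0, -0.013, -0.0], [-0.0, -0.002, -1.0]]
ft_force: [0.1, -2.2, -0.3]
grip_width: 0.455
grasp_force: 0.0
t: 4.32
ee_pos: [0.5945, 0.1982, 0.0672]
orientation: [[0.013, 1.0, 0.004], [1.0, -0.013, 0.001], [0.001, 0.004, -1.0]]
ft_force: [-1.3, -0.3, 6.7]
grip_width: 0.083
grasp_force: 58.9
t: 4.48
ee_pos: [0.5945, 0.1982, 0.0671]
orientation: [[0.013, 1.0, 0.004], [1.0, -0.013, 0.001], [0.001, 0.004, -1.0]]
ft_force: [-0.6, -0.6, 6.4]
grip_width: 0.084
grasp_force: 59.0
```

In the tool's units: 0.008 m is 8, -0.002 m is -2.

```bash
echo '[0.35,0,0,0,0,0,0,0.35,0,-2,8,0,0,0,0.35,0,0,8,0,0,0,0.35,0,0,0,0,0,0,0,0,0,0,0,0,0]' | python3 nudge.py;echo '[0,0,0,0,0,0,0,0,0,0,0,0,0,0,0,0,0,0,0,0,0,0,0,0,0,0,0,0]' | python3 nudge.py
```

```text
t: 4.9
ee_pos: [0.5895, 0.1976, 0.0464]
orientation: [[0.013, 1.0, -0.003], [1.0, -0.013, -0.001], [-0.001, -0.003, -1.0]]
ft_force: [7.9, -0.6, -4.7]
grip_width: 0.227
grasp_force: 3.4
t: 5.23
ee_pos: [0.5902, 0.1977, 0.0475]
orientation: [[0.013, 1.0, -0.001], [1.0, -0.013, -0.0], [-0.0, -0.001, -1.0]]
ft_force: [0.3, -0.5, -6.0]
grip_width: 0.094
grasp_force: 58.3
```

```bash
echo '[0,0,-20,0,0,0,0,0,0,-20,0,0,0,0,0,0,-20,0,0,0,0,0,0,-20,0,0,0,0,0,0,-20,0,0,0,0]' | python3 nudge.py;echo '[0,0,-20,0,0,0,0,0,0,-20,0,0,0,0,0,0,-20,0,0,0,0,0,0,-20,0,0,0,0,0,0,-10,0,0,0,0]' | python3 nudge.py; echo '[0,0,0,0,0,0,0]' | python3 nudge.py
```

```text
t: 5.65
ee_pos: [0.4895, 0.1992, 0.0475]
orientation: [[0.013, 1.0, -0.0], [1.0, -0.013, 0.0], [0.0, -0.0, -1.0]]
ft_force: [1.7, 1.2, -6.7]
grip_width: 0.093
grasp_force: 61.8
t: 6.07
ee_pos: [0.3984, 0.2005, 0.0475]
orientation: [[0.013, 1.0, -0.002], [1.0, -0.013, 0.001], [0.001, -0.002, -1.0]]
ft_force: [1.2, 1.9, -9.1]
grip_width: 0.091
grasp_force: 61.6
t: 6.15
ee_pos: [0.3987, 0.2006, 0.0475]
orientation: [[0.012, 1.0, -0.001], [1.0, -0.012, 0.0], [0.0, -0.001, -1.0]]
ft_force: [-0.5, 2.5, -8.3]
grip_width: 0.095
grasp_force: 61.9
```

In the tool's units: -0.004 m is -4.

```bash
echo '[0,0,-4,0,0,0,0,0,0,0,0,0,0,0]' | python3 nudge.py; echo '[0,0,-4,0,0,0,0,0,0,0,0,0,0,0]' | python3 nudge.py; echo '[0,0,-4,0,0,0,0,0,0,0,0,0,0,0]' | python3 nudge.py
```

```text
t: 6.32
ee_pos: [0.3979, 0.2006, 0.0476]
orientation: [[0.013, 1.0, 0.004], [1.0, -0.013, 0.001], [0.001, 0.004, -1.0]]
ft_force: [7.5, 3.4, -17.5]
grip_width: 0.098
grasp_force: 61.3
t: 6.48
ee_pos: [0.3981, 0.2006, 0.0477]
orientation: [[0.013, 1.0, 0.015], [1.0, -0.013, 0.002], [0.002, 0.015, -1.0]]
ft_force: [24.8, 5.7, -31.7]
grip_width: 0.091
grasp_force: 60.0
t: 6.65
ee_pos: [0.3981, 0.2006, 0.0478]
orientation: [[0.014, 1.0, 0.026], [1.0, -0.014, 0.003], [0.003, 0.026, -1.0]]
ft_force: [42.9, 5.1, -47.5]
grip_width: 0.089
grasp_force: 59.1
```

In the tool's units: 0.012 m is 12, -0.02 m is -20.

```bash
echo '[0,0,12,0,0,0,0,0.4,0,0,0,0,0,0,0.4,0,0,0,0,0,0,0.4,0,0,0,0,0,0,0.4,0,0,-20,0,0,0]' | python3 nudge.py; echo '[0.4,0,0,-40,0,0,0,0.4,0,0,-40,0,0,0,0.4,0,0,-40,0,0,0,0.4,0,0,-40,0,0,0,0.4,0,0,-10,0,0,0]' | python3 nudge.py
echo '[1,0,0,0,0,0,1.25,1,0,0,0,0,0,1.25,1,0,0,0,0,0,1.25,1,0,0,0,0,0,1.25,1,0,0,0,0,0,1.25]' | python3 nudge.py >/dev/null;echo '[1,0,0,0,0,0,1.25,1,0,0,0,0,0,1.25,1,0,0,0,0,0,1.25,1,0,0,0,0,0,1.25,1,0,0,0,0,0,1.25]' | python3 nudge.py >/dev/null; echo '[1,0,0,0,0,0,1.25,1,0,0,0,0,0,1.25,1,0,0,0,0,0,0.4,1,0,0,0,0,0,0,1,0,0,0,0,0,0]' | python3 nudge.py; echo '[1,22,36,0,0,0,0,1,22,36,0,0,0,0,1,22,36,0,0,0,0,1,22,36,0,0,0,0,1,22,36,0,0,0,0]' | python3 nudge.py; echo '[1,22,36,0,0,0,0,1,22,36,0,0,0,0,1,22,36,0,0,0,0,1,0,0,0,0,0,0,1,0,0,0,0,0,0]' | python3 nudge.py
```

```text
t: 7.07
ee_pos: [0.3984, 0.1994, 0.0658]
orientation: [[0.013, 1.0, -0.006], [1.0, -0.013, -0.002], [-0.002, -0.006, -1.0]]
ft_force: [-1.1, 0.7, 0.6]
grip_width: 0.398
grasp_force: 0.0
t: 7.48
ee_pos: [0.4038, 0.2013, 0.2475]
orientation: [[0.013, 1.0, 0.013], [1.0, -0.013, 0.004], [0.004, 0.013, -1.0]]
ft_force: [1.0, -1.2, 0.4]
grip_width: 0.404
grasp_force: 0.0
t: 8.73
ee_pos: [0.4008, 0.2003, 0.2387]
orientation: [[1.0, 0.019, 0.001], [0.019, -1.0, -0.0], [0.001, 0.0, -1.0]]
ft_force: [0.4, 0.6, 0.5]
grip_width: 1.004
grasp_force: 0.0
t: 9.15
ee_pos: [0.5133, 0.0227, 0.2387]
orientation: [[1.0, 0.019, 0.001], [0.019, -1.0, -0.0], [0.001, 0.0, -1.0]]
ft_force: [0.7, -0.3, -0.0]
grip_width: 1.0
grasp_force: 0.0
t: 9.57
ee_pos: [0.5801, -0.0828, 0.2377]
orientation: [[1.0, 0.016, -0.001], [0.016, -1.0, 0.0], [-0.001, -0.0, -1.0]]
ft_force: [0.2, 0.8, -0.4]
grip_width: 0.999
grasp_force: 0.0
```

In the tool's units: 0.007 m is 7, -0.003 m is -3.

```bash
echo '[1,-3,7,30,0,0,0,1,0,0,30,0,0,0,1,0,0,30,0,0,0,1,0,0,25,0,0,0,1,0,0,10,0,0,0]' | python3 nudge.py;echo '[1,0,0,0,0,0,0,0,0,0,0,0,0,0,0,0,0,0,0,0,0,0,0,0,0,0,0,0,0,0,0,0,0,0,0]' | python3 nudge.py;echo '[0,0,0,0,0,0,0,0,0,0,0,0,0,0,0,0,0,0,0,0,0,0,0,0,0,0,0,0]' | python3 nudge.py
```

```text
t: 9.98
ee_pos: [0.5736, -0.086, 0.109]
orientation: [[1.0, 0.02, -0.007], [0.02, -1.0, 0.002], [-0.007, -0.002, -1.0]]
ft_force: [-0.1, -0.6, -1.3]
grip_width: 1.006
grasp_force: 0.0
t: 10.4
ee_pos: [0.578, -0.0883, 0.1155]
orientation: [[1.0, 0.018, 0.004], [0.018, -1.0, -0.001], [0.003, 0.001, -1.0]]
ft_force: [-0.7, -1.1, 0.5]
grip_width: 0.455
grasp_force: 0.0
t: 10.73
ee_pos: [0.5774, -0.0882, 0.1144]
orientation: [[1.0, 0.018, 0.002], [0.018, -1.0, -0.0], [0.002, 0.0, -1.0]]
ft_force: [-1.1, 0.1, 6.1]
grip_width: 0.202
grasp_force: 60.5
```

```bash
echo '[0,0,0,-6,0,0,0,0,14,0,0,0,0,0,0,0,0,3,0,0,0,0,0,0,0,0,0,0,0,0,0,0,0,0,0]' | python3 nudge.py;echo '[0,0,-15,0,0,0,0,0,0,-15,0,0,0,0,0,0,-15,0,0,0,0,0,0,0,0,0,0,0]' | python3 nudge.py; python3 - <<'E'
from h import *
T=cam("top");S=cam("scene")
cv2.imwrite("pics/sw1.png",np.hstack([cv2.resize(T["frame"][150:300,150:345],None,fx=2,fy=2),cv2.resize(S["frame"][120:270,180:360],None,fx=2,fy=2)]))
E
```

```text
t: 11.15
ee_pos: [0.5896, -0.0875, 0.115]
orientation: [[1.0, 0.018, -0.003], [0.018, -1.0, 0.001], [-0.003, -0.001, -1.0]]
ft_force: [-0.7, -0.4, -2.8]
grip_width: 0.205
grasp_force: 59.8
t: 11.48
ee_pos: [0.5894, -0.0393, 0.1161]
orientation: [[1.0, 0.021, -0.001], [0.021, -1.0, 0.002], [-0.001, -0.002, -1.0]]
ft_force: [-0.3, 0.4, -1.7]
grip_width: 0.205
grasp_force: 59.7
```

View pics/sw1.png

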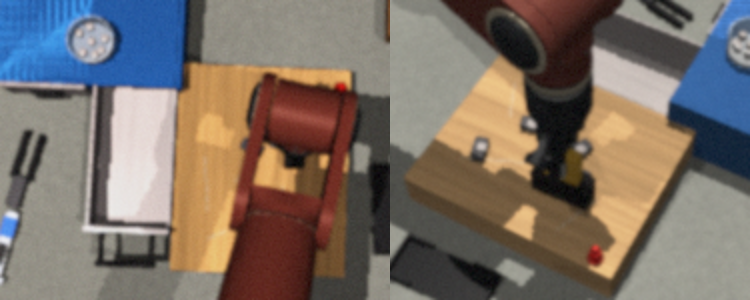

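In the tool's units: -0.015 m is -15.

```bash
echo '[0,0,-15,0,0,0,0,0,0,-15,0,0,0,0,0,0,-15,0,0,0,0,0,0,-15,0,0,0,0,0,0,-15,0,0,0,0]' | python3 nudge.py; echo '[0,0,-15,0,0,0,0,0,0,-15,0,0,0,0,0,0,-15,0,0,0,0,0,0,-12,0,0,0,0,0,0,-12,0,0,0,0]' | python3 nudge.py;echo '[0,0,-12,0,0,0,0,0,0,-12,0,0,0,0,0,0,-12,0,0,0,0,0,0,0,0,0,0,0,0,0,0,0,0,0,0]' | python3 nudge.py
```

```text
t: 12.0
ee_pos: [0.5887, 0.0325, 0.1165]
orientation: [[1.0, 0.017, 0.0], [0.017, -1.0, -0.001], [0.0, 0.001, -1.0]]
ft_force: [-0.4, -0.8, -1.0]
grip_width: 0.203
grasp_force: 40.6
t: 12.42
ee_pos: [0.5875, 0.1018, 0.1165]
orientation: [[1.0, 0.018, 0.0], [0.018, -1.0, -0.001], [0.0, 0.001, -1.0]]
ft_force: [-0.2, -0.2, -1.9]
grip_width: 0.204
grasp_force: 62.1
t: 12.83
ee_pos: [0.5867, 0.1378, 0.1162]
orientation: [[1.0, 0.019, -0.0], [0.019, -1.0, -0.0], [-0.0, 0.0, -1.0]]
ft_force: [-0.8, -0.6, -1.4]
grip_width: 0.204
grasp_force: 62.0
```

```bash
echo '[0,0,0,-30,0,0,0,0,0,0,-30,0,0,0,0,-34,38,0,0,0,0,0,-34,38,0,0,0,0,0,-34,38,0,0,0,0]' | python3 nudge.py; echo '[0,-34,38,0,0,0,0,0,-34,37,0,0,0,0,0,0,0,0,0,0,0]' | python3 nudge.py;  python3 - <<'E'
from h import *
T=cam("top");S=cam("scene")
cv2.imwrite("pics/sw2.png",np.hstack([cv2.resize(T["frame"][150:300,150:345],None,fx=2,fy=2),cv2.resize(S["frame"][100:270,180:360],None,fx=2,fy=300/170)]))
E
```

```text
t: 13.25
ee_pos: [0.5046, 0.0413, 0.1772]
orientation: [[1.0, 0.019, 0.002], [0.019, -1.0, -0.001], [0.002, 0.001, -1.0]]
ft_force: [-0.3, -0.7, -1.7]
grip_width: 0.202
grasp_force: 62.0
t: 13.5
ee_pos: [0.4461, -0.0243, 0.1752]
orientation: [[1.0, 0.012, -0.003], [0.012, -1.0, -0.003], [-0.003, 0.003, -1.0]]
ft_force: [0.9, 0.7, -2.3]
grip_width: 0.206
grasp_force: 62.1
```

View pics/sw2.png

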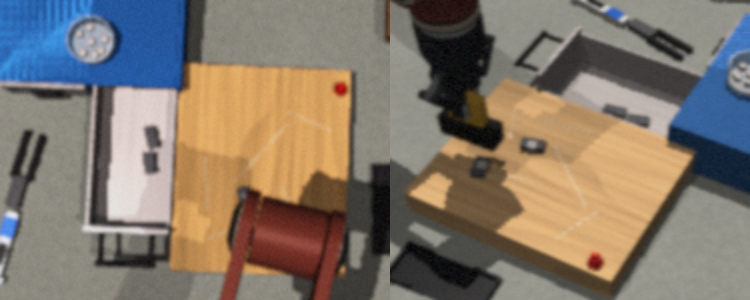

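In the tool's units: -0.125 rad is -1.25.

```bash
echo '[0,0,0,0,0,0,-1.25,0,0,0,0,0,0,-1.25,0,0,0,0,0,0,-1.25,0,0,0,0,0,0,-1.25,0,0,0,0,0,0,-1.25]' | python3 nudge.py >/dev/null;echo '[0,0,0,0,0,0,-1.25,0,0,0,0,0,0,-1.25,0,0,0,0,0,0,-1.25,0,0,0,0,0,0,-1.25,0,0,0,0,0,0,-1.25]' | python3 nudge.py >/dev/null;echo '[0,0,0,0,0,0,-1.25,0,0,0,0,0,0,-1.25,0,0,0,0,0,0,-0.5,0,-27,-26,0,0,0,0,0,0,0,0,0,0,0]' | python3 nudge.py
```

```text
t: 14.85
ee_pos: [0.4227, -0.0484, 0.1758]
orientation: [[0.003, 1.0, -0.003], [1.0, -0.003, -0.002], [-0.002, -0.003, -1.0]]
ft_force: [-0.5, 0.9, -2.0]
grip_width: 0.206
grasp_force: 62.0
```

In the tool's units: 0.02 m is 20, 0.018 m is 18.

```bash
echo '[0,0,-3,20,0,0,0,0,0,0,20,0,0,0,0,0,0,18,0,0,0,0,0,0,0,0,0,0,0,0,0,0,0,0,0]' | python3 nudge.py;echo '[0,0,15,0,0,0,0,0,0,15,0,0,0,0,0,0,15,0,0,0,0,0,0,15,0,0,0,0,0,0,12,0,0,0,0]' | python3 nudge.py;echo '[0,0,0,0,0,0,0,0,0,-10,0,0,0,0,0,0,-20,-30,0,0,0,0,0,-30,-30,0,0,0,0,0,0,0,0,0,0]' | python3 nudge.py;python3 - <<'E'
from h import *
T=cam("top");S=cam("scene")
for b in blobs(S,(0,0,0),(179,255,95),(200,150,300,225),8,.07): print("w",*b.values())
cv2.imwrite("pics/sw3.png",cv2.resize(S["frame"][130:270,180:360],None,fx=3,fy=3))
E
```

```text
t: 15.27
ee_pos: [0.4213, -0.0465, 0.1182]
orientation: [[0.002, 1.0, -0.001], [1.0, -0.002, 0.001], [0.001, -0.001, -1.0]]
ft_force: [0.9, 0.1, -2.2]
grip_width: 0.202
grasp_force: 62.1
t: 15.68
ee_pos: [0.4953, -0.0471, 0.12]
orientation: [[0.002, 1.0, 0.002], [1.0, -0.002, -0.0], [-0.0, 0.002, -1.0]]
ft_force: [-0.7, 0.3, -2.4]
grip_width: 0.203
grasp_force: 62.0
t: 16.1
ee_pos: [0.4343, -0.0475, 0.1862]
orientation: [[0.003, 1.0, 0.012], [1.0, -0.003, -0.004], [-0.004, 0.012, -1.0]]
ft_force: [2.5, 0.8, -0.6]
grip_width: 0.205
grasp_force: 62.2
w 91 (np.float64(205.9), np.float64(221.4)) [ 464.  -135.1] [ 467.5 -128.7] [45.7 23.8] 27.6
w 30 (np.float64(243.2), np.float64(207.5)) [527.2 -55. ] [527.4 -56.5] [20.9 12.3] 27.6
w 110 (np.float64(218.6), np.float64(196.5)) [451.8 -55.1] [451.2 -55.3] [39. 24.] -88.0
w 58 (np.float64(251.5), np.float64(183.3)) [507.8  22.9] [506.   23.7] [32.1 22.6] 18.8
w 35 (np.float64(292.6), np.float64(163.3)) [575.8 136.4] [575.9 137.3] [30.4 12.6] -1.3
w 29 (np.float64(261.1), np.float64(150.7)) [475.3 135.7] [474.3 133.9] [37.3  7.5] 27.5
w 761 (np.float64(210.6), np.float64(167.8)) [380.4  17.3] [384.9  10.7] [143.2  74.6] -62.5
```

View pics/sw3.png

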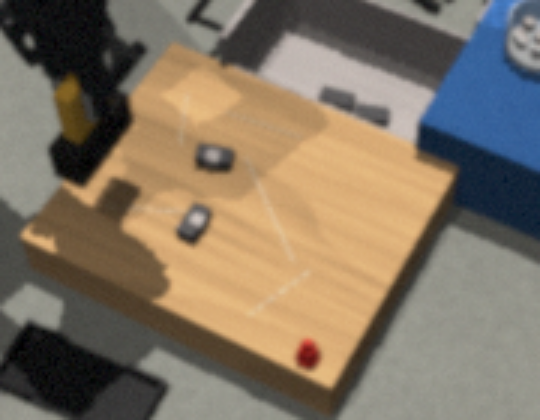

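```bash
echo '[0,0,0,0,0,0,1.25,0,0,0,0,0,0,1.25,0,0,0,0,0,0,1.25,0,0,0,0,0,0,1.25,0,0,0,0,0,0,1.25]' | python3 nudge.py >/dev/null;echo '[0,0,0,0,0,0,1.25,0,0,0,0,0,0,1.25,0,0,0,0,0,0,1.25,0,0,0,0,0,0,1.25,0,0,0,0,0,0,1.25]' | python3 nudge.py >/dev/null;echo '[0,0,0,0,0,0,1.25,0,0,0,0,0,0,1.25,0,0,0,0,0,0,0.65,0,30,18,0,0,0,0,0,30,18,0,0,0,0]' | python3 nudge.py; echo '[0,26,18,0,0,0,0,0,0,0,0,0,0,0,0,0,0,0,0,0,0]' | python3 nudge.py
```

```text
t: 17.45
ee_pos: [0.4932, -0.0822, 0.1753]
orientation: [[1.0, 0.004, -0.003], [0.004, -1.0, 0.001], [-0.003, -0.001, -1.0]]
ft_force: [-0.2, -0.1, -0.3]
grip_width: 0.2
grasp_force: 62.0
t: 17.7
ee_pos: [0.52, -0.1011, 0.1752]
orientation: [[1.0, 0.002, -0.005], [0.002, -1.0, 0.002], [-0.005, -0.002, -1.0]]
ft_force: [-0.2, 0.3, -2.6]
grip_width: 0.203
grasp_force: 62.1
```

```bash
echo '[0,0,0,20,0,0,0,0,0,0,20,0,0,0,0,0,0,18,0,0,0,0,0,0,0,0,0,0,0,0,-15,0,0,0,0]' | python3 nudge.py;echo '[0,0,-15,0,0,0,0,0,0,-15,0,0,0,0,0,0,-15,0,0,0,0,0,0,-15,0,0,0,0,0,0,-15,0,0,0,0]' | python3 nudge.py;echo '[0,0,-15,0,0,0,0,0,0,-15,0,0,0,0,0,0,-15,0,0,0,0,0,0,-15,0,0,0,0,0,0,-15,0,0,0,0]' | python3 nudge.py;echo '[0,0,-15,0,0,0,0,0,0,-15,0,0,0,0,0,0,-15,0,0,0,0,0,0,-13,0,0,0,0,0,0,-13,0,0,0,0]' | python3 nudge.py;echo '[0,0,-5,0,0,0,0,0,0,0,0,0,0,0,0,0,0,0,0,0,0]' | python3 nudge.py;
```

```text
t: 18.12
ee_pos: [0.5185, -0.0864, 0.1184]
orientation: [[1.0, 0.001, -0.003], [0.001, -1.0, 0.0], [-0.003, -0.0, -1.0]]
ft_force: [0.8, -0.4, -1.3]
grip_width: 0.201
grasp_force: 62.1
t: 18.53
ee_pos: [0.5189, -0.0097, 0.12]
orientation: [[1.0, 0.003, -0.001], [0.003, -1.0, 0.0], [-0.001, -0.0, -1.0]]
ft_force: [0.0, 0.5, -2.0]
grip_width: 0.205
grasp_force: 62.1
t: 18.95
ee_pos: [0.5186, 0.0653, 0.12]
orientation: [[1.0, 0.003, -0.001], [0.003, -1.0, -0.0], [-0.001, 0.0, -1.0]]
ft_force: [-0.2, 0.1, -1.6]
grip_width: 0.203
grasp_force: 62.1
t: 19.37
ee_pos: [0.5186, 0.1363, 0.12]
orientation: [[1.0, 0.003, -0.0], [0.003, -1.0, 0.0], [-0.0, -0.0, -1.0]]
ft_force: [0.0, -0.3, -2.2]
grip_width: 0.204
grasp_force: 62.1
t: 19.62
ee_pos: [0.519, 0.1402, 0.1197]
orientation: [[1.0, 0.003, -0.0], [0.003, -1.0, -0.0], [-0.0, 0.0, -1.0]]
ft_force: [0.3, -0.6, -2.5]
grip_width: 0.203
grasp_force: 62.1
```

In the tool's units: 0.04 m is 40, -0.03 m is -30.

```bash
echo '[0,0,10,-30,0,0,0,0,0,30,-30,0,0,0,0,0,40,0,0,0,0,0,0,40,0,0,0,0,0,0,40,0,0,0,0]' | python3 nudge.py;echo '[0,0,40,0,0,0,0,0,0,40,0,0,0,0,0,0,40,0,0,0,0,0,0,40,-10,0,0,0,0,-10,35,-10,0,0,0]' | python3 nudge.py;echo '[0,-10,35,0,0,0,0,0,-10,35,0,0,0,0,0,-10,0,0,0,0,0,0,0,0,0,0,0,0]' | python3 nudge.py; python3 - <<'E'
from h import *
T=cam("top");S=cam("scene")
cv2.imwrite("pics/sw4.png",np.hstack([cv2.resize(T["frame"][170:300,150:440],None,fx=1.7,fy=2),cv2.resize(S["frame"][120:270,180:350],None,fx=1.7,fy=260/150)]))
for c,roi in((T,(320,200,440,300)),(S,(110,220,250,350))):
  for nm,lo,hi,z in[("yellow",(22,120,90),(34,255,255),.022),("blue",(100,120,50),(120,255,255),.014),("black",(0,0,0),(179,90,45),.014)]:
    for b in blobs(c,lo,hi,roi,25,z): print(nm,*b.values())
E
```

```text
t: 20.03
ee_pos: [0.5196, -0.0215, 0.1804]
orientation: [[1.0, 0.003, 0.002], [0.003, -1.0, -0.001], [0.002, 0.001, -1.0]]
ft_force: [0.8, 0.8, -1.9]
grip_width: 0.203
grasp_force: 62.1
t: 20.45
ee_pos: [0.5094, -0.2174, 0.1987]
orientation: [[1.0, 0.001, -0.001], [0.001, -1.0, 0.0], [-0.001, -0.0, -1.0]]
ft_force: [1.0, 0.1, -1.6]
grip_width: 0.204
grasp_force: 62.0
t: 20.78
ee_pos: [0.4782, -0.2865, 0.1989]
orientation: [[1.0, -0.002, -0.001], [-0.002, -1.0, 0.001], [-0.001, -0.001, -1.0]]
ft_force: [0.4, -0.3, -2.4]
grip_width: 0.205
grasp_force: 62.1
yellow 144 (np.float64(370.8), np.float64(255.4)) [ 492.6 -268.6] [ 483.8 -271.3] [73.4 31.8] -7.6
blue 147 (np.float64(406.3), np.float64(280.6)) [ 419.2 -378.6] [ 419.7 -380.8] [42.6 33.2] -89.9
black 53 (np.float64(392.1), np.float64(271.6)) [ 445.3 -335.3] [ 446.8 -338.5] [42.5 25.9] 77.6
black 844 (np.float64(346.3), np.float64(254.4)) [ 494.  -194.9] [ 495.1 -195.4] [134.5  61.1] 2.3
black 117 (np.float64(391.7), np.float64(239.9)) [ 542.  -333.8] [ 543.5 -331. ] [94.7 21.1] -41.9
yellow 242 (np.float64(187.4), np.float64(280.4)) [ 494.2 -277.9] [ 484.7 -270.3] [77.1 39.3] -23.4
blue 1181 (np.float64(154.6), np.float64(316.8)) [ 473.7 -387.8] [ 472.9 -387.3] [141.   49.2] 0.6
black 90 (np.float64(224.1), np.float64(265.4)) [ 550.2 -198.6] [ 546.2 -200.8] [64.4 40.3] -87.9
black 1253 (np.float64(155.3), np.float64(240.6)) [ 351.6 -221.9] [ 355.2 -213.1] [230.3 126.7] 8.3
```

View pics/sw4.png

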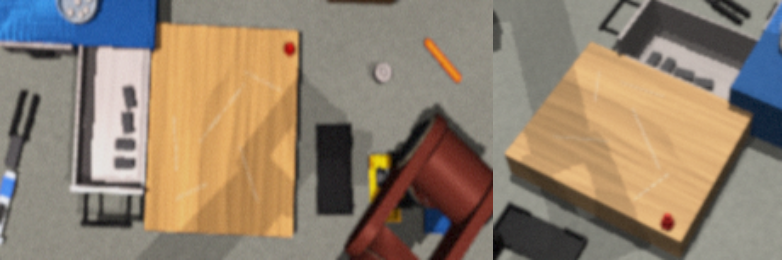

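Units first: shifts go in mm and turns go in units of 0.1 rad. So 0.03 m is 30, -0.01 m is -10, -0.056 rad is -0.56.

```bash
echo '[0,-10,0,0,0,0,-0.56,0,0,0,30,0,0,0,0,0,0,30,0,0,0,0,0,0,30,0,0,0,0,0,0,15,0,0,0]' | python3 nudge.py;echo '[0,0,0,0,0,0,0,0,0,0,0,0,0,0]' | python3 nudge.py; python3 - <<'E'
from h import *
T=cam("top");S=cam("scene")
for c,roi in((S,(140,240,230,310)),):
  for z in(.0):
    pass
cv2.imwrite("pics/cr1.png",np.hstack([cv2.resize(T["frame"][220:300,330:430],None,fx=3.5,fy=5),cv2.resize(S["frame"][230:310,135:225],None,fx=5,fy=5)]))
E
```

```text
t: 21.3
ee_pos: [0.4689, -0.2815, 0.0901]
orientation: [[0.998, 0.061, -0.004], [0.061, -0.998, 0.004], [-0.004, -0.004, -1.0]]
ft_force: [-0.4, 0.8, -2.7]
grip_width: 0.204
grasp_force: 61.9
t: 21.47
ee_pos: [0.4703, -0.283, 0.0934]
orientation: [[0.998, 0.06, -0.002], [0.06, -0.998, 0.002], [-0.002, -0.002, -1.0]]
ft_force: [0.1, -1.1, -1.7]
grip_width: 0.207
grasp_force: 61.9Traceback (most recent call last):
  File "<stdin>", line 4, in <module>
TypeError: 'float' object is not iterable
```

```bash
echo '[0,-2,4,3,0,0,0,0,0,0,0,0,0,0,0,0,0,0,0,0,0]' | python3 nudge.py; python3 - <<'E'
from h import *
S=cam("scene")
cv2.imwrite("pics/cr1.png",cv2.resize(S["frame"][220:320,115:235],None,fx=6,fy=6,interpolation=cv2.INTER_CUBIC))
E
```

```text
t: 21.82
ee_pos: [0.469, -0.2892, 0.0923]
orientation: [[0.998, 0.058, 0.001], [0.058, -0.998, -0.001], [0.001, 0.001, -1.0]]
ft_force: [-0.0, 0.1, -2.0]
grip_width: 0.206
grasp_force: 62.0
```

View pics/cr1.png

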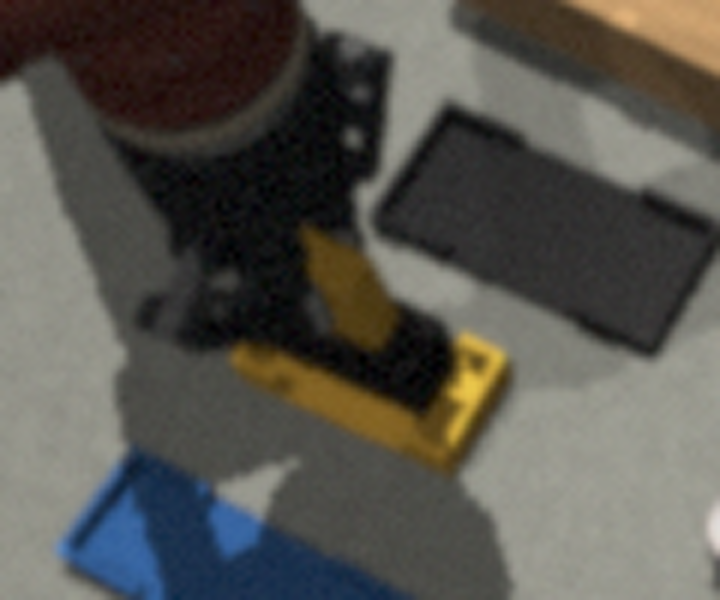

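```bash
python3 - <<'E'
from h import *
S=cam("scene"); p=bot.state()["ee_pos"]; print(p)
a=np.radians(3.3); R=np.array([[np.cos(a),-np.sin(a),0],[np.sin(a),np.cos(a),0],[0,0,1]])
o=p-[0,0,.0564]
im=cv2.resize(S["frame"][220:320,115:235],None,fx=6,fy=6,interpolation=cv2.INTER_CUBIC)
def dr(c,d,z0,z1,col):
    for z in(z0,z1):
        X=np.array([[d[0]*i,d[1]*j,z] for i,j in((1,1),(1,-1),(-1,-1),(-1,1))])/1000@R.T+c
        q=(px(S,X)-[115,220])*6+2.5; cv2.polylines(im,[q.round().astype(int)],True,col,1)
dr(o,(40,15),0,40,(0,0,255)); dr(o,(25,9),40,95,(0,255,0))
dr(np.array([.4683,-.287,0]),(51,25),0,22,(255,0,255))
cv2.imwrite("pics/cr2.png",im)
E
```

```text
[ 0.46880389 -0.28890348  0.09189419]
```

View pics/cr2.png

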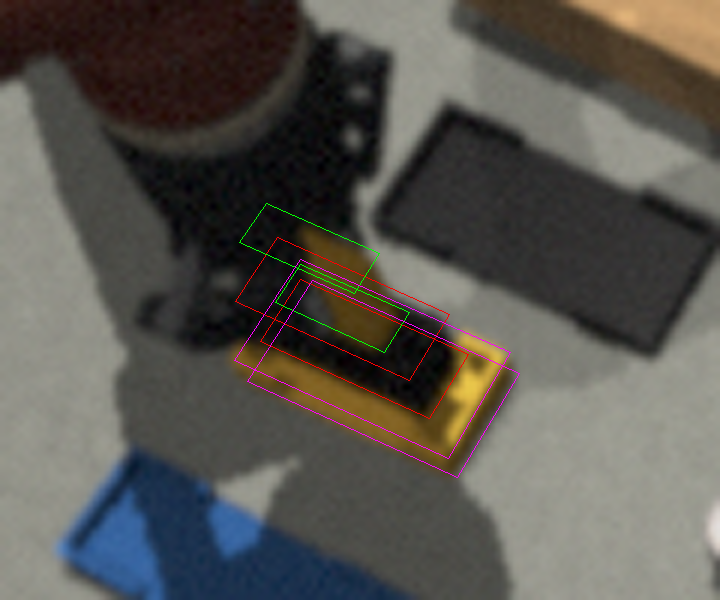

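In the tool's units: 0.006 m is 6.

```bash
echo '[0,0,0,6,0,0,0,0,0,0,6,0,0,0,0,0,0,6,0,0,0,0,0,0,0,0,0,0,0,0,0,0,0,0,0]' | python3 nudge.py;echo '[0,0,0,5,0,0,0,0,0,0,5,0,0,0,0,0,0,2,0,0,0,0,0,0,0,0,0,0,0,0,0,0,0,0,0]' | python3 nudge.py
```

```text
t: 22.33
ee_pos: [0.4679, -0.2881, 0.0721]
orientation: [[0.998, 0.059, -0.002], [0.059, -0.998, 0.001], [-0.002, -0.001, -1.0]]
ft_force: [0.9, -0.3, -2.1]
grip_width: 0.205
grasp_force: 62.0
t: 22.75
ee_pos: [0.4685, -0.2885, 0.0611]
orientation: [[0.998, 0.059, -0.0], [0.059, -0.998, 0.0], [-0.0, -0.0, -1.0]]
ft_force: [0.5, 0.7, -1.3]
grip_width: 0.201
grasp_force: 62.0
```

Below the wall height with no contact; lower the last bit and release.

In the tool's units: 0.002 m is 2.

```bash
echo '[0,0,0,2,0,0,0,0,0,0,0,0,0,0,0,0,0,0,0,0,0]' | python3 nudge.py;echo '[0.6,0,0,0,0,0,0,0.6,0,0,0,0,0,0,0.6,0,0,0,0,0,0,0.6,0,0,0,0,0,0,0.6,0,0,-10,0,0,0]' | python3 nudge.py;echo '[0.6,0,0,-30,0,0,0,0.6,0,0,-35,0,0,0,0.6,0,0,-35,0,0,0,0.6,0,0,-35,0,0,0,0.6,0,0,-30,0,0,0]' | python3 nudge.py
```

```text
t: 23.0
ee_pos: [0.469, -0.2888, 0.0603]
orientation: [[0.998, 0.059, 0.001], [0.059, -0.998, -0.0], [0.001, 0.0, -1.0]]
ft_force: [-0.7, 1.1, 6.3]
grip_width: 0.201
grasp_force: 62.8
t: 23.42
ee_pos: [0.4671, -0.2874, 0.0671]
orientation: [[0.998, 0.059, -0.004], [0.059, -0.998, 0.003], [-0.003, -0.003, -1.0]]
ft_force: [0.6, 0.8, 0.4]
grip_width: 0.599
grasp_force: 0.0
t: 23.83
ee_pos: [0.4688, -0.2888, 0.2378]
orientation: [[0.998, 0.059, 0.002], [0.059, -0.998, -0.002], [0.002, 0.002, -1.0]]
ft_force: [1.0, -0.0, -0.1]
grip_width: 0.599
grasp_force: 0.0
```

```bash
python3 - <<'E'
from h import *
T=cam("top");S=cam("scene")
# sweeper check
for c,roi in((T,(355,240,395,290)),(S,(140,240,230,310))):
    for b in blobs(c,(22,120,60),(34,255,255),roi,20,.099): print("swp",*b.values())
for c,n,roi in((T,"top",(135,200,190,300)),(S,"scene",(262,85,340,140))):
    bl=c["frame"].astype(int); v=c["hsv"][:,:,2]; s=c["hsv"][:,:,1]
    for nm,lo,hi,z in(("band",(100,110,50),(120,255,255),.016),("silver",(0,0,170),(179,90,255),.016),("dark",(0,0,0),(179,255,70),.013)):
        for b in blobs(c,lo,hi,roi,8,z): print(n,nm,*b.values())
cv2.imwrite("pics/gp.png",np.hstack([cv2.resize(T["frame"][205:300,135:195],None,fx=6,fy=6,interpolation=2),cv2.resize(S["frame"][85:145,262:337],None,fx=5.8,fy=9.5,interpolation=2)]))
E
```

```text
swp 53 (np.float64(369.0), np.float64(267.5)) [ 455.5 -250.4] [ 461.1 -249. ] [66.3  8.7] 0.5
swp 55 (np.float64(375.1), np.float64(248.2)) [ 511.6 -267.8] [ 510.7 -267.4] [46.6  8.7] -88.4
swp 116 (np.float64(192.7), np.float64(285.5)) [ 542.6 -302. ] [ 544.3 -302.9] [49.5 25.4] -58.6
top band 67 (np.float64(154.1), np.float64(263.2)) [452.1 388.6] [452.2 389. ] [25.7 23. ] -15.6
top silver 73 (np.float64(146.4), np.float64(286.8)) [381.  407.9] [381.7 410.3] [27.3 26.9] -88.7
top silver 28 (np.float64(151.5), np.float64(269.1)) [434.1 395.4] [434.6 396.4] [24.6 12.3] 58.1
top silver 24 (np.float64(155.0), np.float64(257.2)) [470.4 386.9] [470.9 388.2] [21.2 12.1] -88.6
top dark 14 (np.float64(149.8), np.float64(276.4)) [412.2 400.1] [411.6 400.1] [22.4  4.6] -13.0
top dark 107 (np.float64(166.2), np.float64(232.6)) [546.1 357.3] [537.3 359. ] [113.1  11.6] -15.6
top dark 83 (np.float64(160.2), np.float64(226.6)) [564.  376.5] [565.6 376.2] [71.1 11.4] -13.8
scene band 33 (np.float64(291.7), np.float64(107.2)) [450.5 385.3] [450.8 385.6] [21.3 21. ] -8.2
scene silver 28 (np.float64(267.3), np.float64(123.2)) [413.9 284.7] [413.2 287.1] [79.4  5.6] 89.5
scene silver 11 (np.float64(296.5), np.float64(109.8)) [469.9 381.7] [470.3 381.8] [15.2  7.9] 81.3
scene silver 13 (np.float64(287.4), np.float64(104.5)) [432.2 390. ] [432.1 390.3] [17.  9.] 70.6
scene silver 33 (np.float64(274.8), np.float64(96.8)) [378.3 402.8] [379.5 403.7] [25.4 22.1] 83.2
scene dark 612 (np.float64(285.1), np.float64(132.7)) [481.2 277.1] [490.9 300.8] [183.8  85.9] 27.6
scene dark 192 (np.float64(316.1), np.float64(123.6)) [551.2 357.8] [538.9 362.3] [121.   38.2] -15.1
scene dark 8 (np.float64(282.4), np.float64(101.1)) [408.8 399.3] [408.8 399. ] [19.1  3.9] -8.1
```

View pics/gp.png

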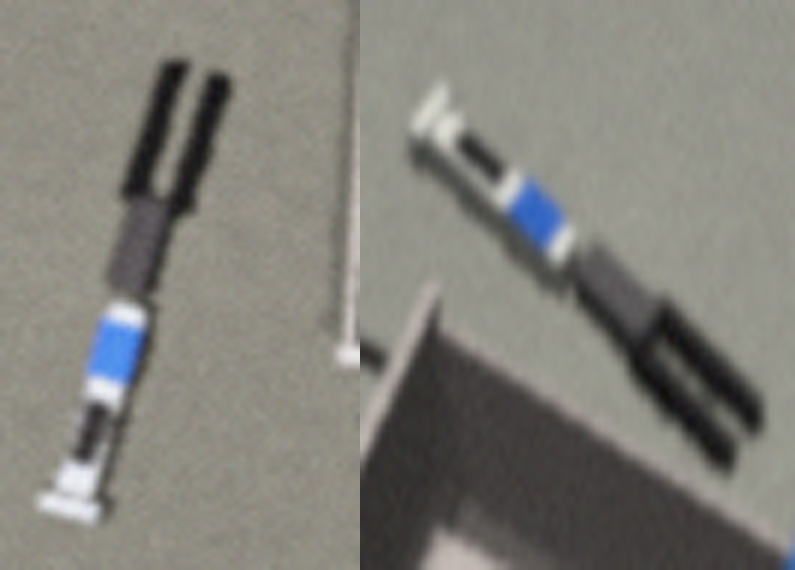

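```bash
python3 - <<'E'
from h import *
T=cam("top");S=cam("scene")
for c,n,g,h,p,q in((T,"top",(147.3,289.8),(156.3,255.8),(156.9,253.2),(168.8,216.5)),(S,"scene",(273.2,96.2),(297.3,111.3),(300.8,112.8),(328.4,131.3))):
    for nm,a,b,z,L in(("gauge",g,h,.016,110),("pliers",p,q,.013,120)):
        A,B=pt(c,[a,b],z)*1000; d=B-A; print(n,nm,A.round(),B.round(),"mid",((A+B)/2).round(1),"len",np.linalg.norm(d).round(),"ang",np.degrees(np.arctan2(d[1],d[0])).round(1))
# handles mid
E
```

```text
top gauge [372. 405.] [475. 383.] mid [423.3 393.9] len 105.0 ang -11.9
top pliers [483. 382.] [596. 352.] mid [539.1 367.1] len 117.0 ang -15.1
scene gauge [372. 403.] [475. 377.] mid [423.6 389.9] len 106.0 ang -14.4
scene pliers [487. 379.] [600. 346.] mid [543.3 362.1] len 117.0 ang -16.4
```

```bash
echo '[0.6,0,0,0,0,0,-1.25,0.6,0,0,0,0,0,-1.25,0.6,0,0,0,0,0,-1.25,0.6,0,0,0,0,0,-1.25,0.6,0,0,0,0,0,-1.25]' | python3 nudge.py >/dev/null;echo '[0.6,0,0,0,0,0,-1.25,0.6,0,0,0,0,0,-1.25,0.6,0,0,0,0,0,-1.25,0.6,0,0,0,0,0,-1.25,0.6,0,0,0,0,0,-1.25]' | python3 nudge.py >/dev/null;echo '[0.5,0,0,0,0,0,-1.25,0.5,0,0,0,0,0,-1.22,0.5,37,-6,0,0,0,0,0.5,37,-6,0,0,0,0,0.5,37,-6,0,0,0,0]' | python3 nudge.py;echo '[0.45,38,-6,0,0,0,0,0.45,38,-6,0,0,0,0,0.45,38,-6,0,0,0,0,0.45,38,-6,0,0,0,0,0.45,38,-6,0,0,0,0]' | python3 nudge.py;echo '[0.45,38,-6,0,0,0,0,0.45,38,-6,0,0,0,0,0.45,38,-6,0,0,0,0,0.45,38,-6,0,0,0,0,0.45,38,-6,0,0,0,0]' | python3 nudge.py;echo '[0.45,0,0,0,0,0,0,0.45,0,0,0,0,0,0]' | python3 nudge.py
```

```text
t: 25.28
ee_pos: [0.4507, -0.1758, 0.2315]
orientation: [[0.017, 1.0, -0.004], [1.0, -0.017, 0.003], [0.003, -0.004, -1.0]]
ft_force: [-0.3, 0.4, 0.0]
grip_width: 0.504
grasp_force: 0.0
t: 25.7
ee_pos: [0.4233, 0.0149, 0.232]
orientation: [[0.016, 1.0, -0.003], [1.0, -0.016, 0.001], [0.001, -0.003, -1.0]]
ft_force: [0.5, 0.3, 1.2]
grip_width: 0.451
grasp_force: 0.0
t: 26.12
ee_pos: [0.3961, 0.2051, 0.2321]
orientation: [[0.015, 1.0, -0.003], [1.0, -0.015, -0.001], [-0.001, -0.003, -1.0]]
ft_force: [1.7, 0.8, 0.1]
grip_width: 0.447
grasp_force: 0.0
t: 26.28
ee_pos: [0.3962, 0.2049, 0.232]
orientation: [[0.01, 1.0, -0.004], [1.0, -0.01, -0.002], [-0.002, -0.004, -1.0]]
ft_force: [0.8, -0.4, -1.0]
grip_width: 0.453
grasp_force: 0.0
```

In the tool's units: -0.004 m is -4, 0.002 m is 2.

```bash
echo '[0.45,-4,2,36,0,0,0,0.45,0,0,36,0,0,0,0.45,0,0,36,0,0,0,0.45,0,0,36,0,0,0,0.45,0,0,26,0,0,0]' | python3 nudge.py;echo '[0.45,0,0,13,0,0,0,0.45,0,0,0,0,0,0,0,0,0,0,0,0,0,0,0,0,0,0,0,0,0,0,0,0,0,0,0]' | python3 nudge.py;echo '[0,0,0,0,0,0,0,0,0,0,0,0,0,0,0,0,0,0,0,0,0]' | python3 nudge.py
```

```text
t: 26.7
ee_pos: [0.3975, 0.1973, 0.0597]
orientation: [[0.017, 1.0, -0.005], [1.0, -0.017, -0.002], [-0.002, -0.005, -1.0]]
ft_force: [0.1, 1.1, -0.4]
grip_width: 0.447
grasp_force: 0.0
t: 27.12
ee_pos: [0.4012, 0.1992, 0.0527]
orientation: [[0.016, 1.0, 0.003], [1.0, -0.016, 0.0], [0.0, 0.003, -1.0]]
ft_force: [-0.1, -1.3, -1.3]
grip_width: 0.09
grasp_force: 58.4
t: 27.37
ee_pos: [0.4012, 0.1993, 0.0527]
orientation: [[0.015, 1.0, 0.003], [1.0, -0.015, -0.001], [-0.001, 0.003, -1.0]]
ft_force: [1.2, -5.7, 3.9]
grip_width: 0.093
grasp_force: 58.8
```

In the tool's units: 0.02 m is 20, 0.015 m is 15.

```bash
echo '[0,0,15,0,0,0,0,0,0,20,0,0,0,0,0,0,20,0,0,0,0,0,0,20,0,0,0,0,0,0,20,0,0,0,0]' | python3 nudge.py;echo '[0,0,20,0,0,0,0,0,0,20,0,0,0,0,0,0,20,0,0,0,0,0,0,20,0,0,0,0,0,0,20,0,0,0,0]' | python3 nudge.py;echo '[0,0,5,0,0,0,0,0,0,0,0,0,0,0,0,0,0,0,0,0,0]' | python3 nudge.py;echo '[0,0,5,0,0,0,0,0,0,0,0,0,0,0]' | python3 nudge.py;echo '[0,0,4,0,0,0,0,0,0,0,0,0,0,0]' | python3 nudge.py
```

```text
t: 27.78
ee_pos: [0.4963, 0.1978, 0.0527]
orientation: [[0.015, 1.0, 0.001], [1.0, -0.015, -0.001], [-0.001, 0.001, -1.0]]
ft_force: [-2.6, -4.9, 7.8]
grip_width: 0.09
grasp_force: 59.6
t: 28.2
ee_pos: [0.5963, 0.1963, 0.0527]
orientation: [[0.015, 1.0, 0.001], [1.0, -0.015, -0.001], [-0.001, 0.001, -1.0]]
ft_force: [-1.9, -3.2, 7.0]
grip_width: 0.09
grasp_force: 59.6
t: 28.45
ee_pos: [0.6011, 0.1963, 0.0527]
orientation: [[0.015, 1.0, 0.002], [1.0, -0.015, -0.0], [-0.0, 0.003, -1.0]]
ft_force: [1.1, -4.1, 6.2]
grip_width: 0.094
grasp_force: 61.4
t: 28.62
ee_pos: [0.6055, 0.1962, 0.0527]
orientation: [[0.015, 1.0, 0.002], [1.0, -0.015, -0.001], [-0.001, 0.002, -1.0]]
ft_force: [0.9, -4.3, 5.6]
grip_width: 0.095
grasp_force: 61.4
t: 28.78
ee_pos: [0.6079, 0.1962, 0.0527]
orientation: [[0.015, 1.0, -0.002], [1.0, -0.015, -0.001], [-0.001, -0.002, -1.0]]
ft_force: [-5.1, -4.9, 10.2]
grip_width: 0.086
grasp_force: 61.9
```

In the tool's units: 0.004 m is 4.

```bash
echo '[0,0,4,0,0,0,0,0,0,0,0,0,0,0]' | python3 nudge.py;echo '[0,0,3,0,0,0,0,0,0,0,0,0,0,0]' | python3 nudge.py;echo '[0,0,-6,0,0,0,0,0.35,0,0,0,0,0,0,0.35,0,0,0,0,0,0,0.35,0,0,0,0,0,0,0.35,0,0,-15,0,0,0]' | python3 nudge.py;echo '[0.35,0,0,-30,0,0,0,0.35,0,0,-30,0,0,0,0.35,0,0,-40,0,0,0,0.35,0,0,-40,0,0,0,1,0,0,-30,0,0,0]' | python3 nudge.py
```

```text
t: 28.95
ee_pos: [0.6078, 0.1962, 0.0526]
orientation: [[0.014, 1.0, -0.013], [1.0, -0.014, -0.002], [-0.002, -0.013, -1.0]]
ft_force: [-19.0, -6.3, 20.0]
grip_width: 0.093
grasp_force: 63.1
t: 29.12
ee_pos: [0.6077, 0.1961, 0.0525]
orientation: [[0.014, 1.0, -0.021], [1.0, -0.014, -0.003], [-0.003, -0.021, -1.0]]
ft_force: [-29.9, -8.3, 28.3]
grip_width: 0.092
grasp_force: 64.0
t: 29.53
ee_pos: [0.6067, 0.1962, 0.0625]
orientation: [[0.015, 1.0, -0.008], [1.0, -0.015, -0.001], [-0.001, -0.008, -1.0]]
ft_force: [-1.0, 0.9, -1.6]
grip_width: 0.348
grasp_force: 0.0
t: 29.95
ee_pos: [0.6106, 0.1968, 0.2413]
orientation: [[0.015, 1.0, 0.004], [1.0, -0.015, 0.001], [0.001, 0.004, -1.0]]
ft_force: [0.0, 0.1, -0.1]
grip_width: 0.476
grasp_force: 0.0
```

In the tool's units: 0.125 rad is 1.25.

```bash
echo '[1,0,0,0,0,0,1.25,1,0,0,0,0,0,1.25,1,0,0,0,0,0,1.25,1,0,0,0,0,0,1.25,1,0,0,0,0,0,1.25]' | python3 nudge.py >/dev/null;echo '[1,0,0,0,0,0,1.25,1,0,0,0,0,0,1.25,1,0,0,0,0,0,1.25,1,0,0,0,0,0,1.25,1,0,0,0,0,0,1.25]' | python3 nudge.py >/dev/null;echo '[1,0,0,0,0,0,1.25,1,0,0,0,0,0,1.25,1,0,0,0,0,0,1.25,1,0,0,0,0,0,1.25,1,0,0,0,0,0,0.74]' | python3 nudge.py;echo '[0.7,-22,-28.4,0,0,0,0,0.7,-22,-28.4,0,0,0,0,0.7,-22,-28.4,0,0,0,0,0.7,-22,-28.4,0,0,0,0,0.7,-22,-28.4,0,0,0,0]' | python3 nudge.py;echo '[0.7,0,0,30,0,0,0,0.7,0,0,30,0,0,0,0.7,0,0,30,0,0,0,0.7,0,0,0,0,0,0,0.7,0,0,0,0,0,0]' | python3 nudge.py
python3 - <<'E'
from h import *
S=cam("scene")
for v in(55,65,75):
  for b in blobs(S,(0,0,0),(179,90,v),(172,232,242,282),100,.012): print(v,*b.values())
st=bot.state(); p=st["ee_pos"]; R=st["orientation"]
print(p.round(4),(R.T@(np.array([.543,.3628,p[2]])-p)).round(4), np.degrees(np.arctan2(R[1,0],R[0,0])))
E
```

```text
t: 31.2
ee_pos: [0.6099, 0.1967, 0.2372]
orientation: [[0.963, -0.27, 0.0], [-0.27, -0.963, 0.001], [0.0, -0.001, -1.0]]
ft_force: [0.3, -0.1, -0.1]
grip_width: 0.997
grasp_force: 0.0
t: 31.62
ee_pos: [0.5406, 0.3641, 0.2373]
orientation: [[0.964, -0.265, 0.0], [-0.265, -0.964, 0.001], [0.0, -0.001, -1.0]]
ft_force: [0.5, 0.3, -0.1]
grip_width: 0.699
grasp_force: 0.0
t: 32.03
ee_pos: [0.5402, 0.362, 0.1448]
orientation: [[0.964, -0.265, -0.004], [-0.265, -0.964, -0.002], [-0.003, 0.003, -1.0]]
ft_force: [0.1, 0.1, 0.3]
grip_width: 0.7
grasp_force: 0.0
55 1164 (np.float64(205.3), np.float64(257.7)) [ 495.2 -202. ] [ 496.1 -201.3] [141.4  65.3] 1.8
65 1245 (np.float64(205.9), np.float64(258.0)) [ 497.  -202.2] [ 495.9 -201.5] [142.4  66.4] 2.1
75 1287 (np.float64(206.0), np.float64(257.9)) [ 497.1 -201.9] [ 496.2 -201.4] [143.2  68.3] 2.4
75 117 (np.float64(226.8), np.float64(239.3)) [ 516.6 -131.1] [ 514.1 -130.6] [97.6 11.3] -0.9
[0.5417 0.3627 0.1474] [ 0.0012 -0.0005  0.    ] -15.37361848352255
```

```bash
echo '[0.7,0,0,35,0,0,0,0.7,0,0,35,0,0,0,0.7,0,0,30,0,0,0,0.7,0,0,20,0,0,0,0.7,0,0,10,0,0,0]' | python3 nudge.py;echo '[0.7,0,0,7,0,0,0,0.7,0,0,5,0,0,0,0.7,0,0,0,0,0,0,0.7,0,0,0,0,0,0]' | python3 nudge.py;echo '[0.0,0,0,0,0,0,0,0,0,0,0,0,0,0,0,0,0,0,0,0,0,0,0,0,0,0,0,0,0,0,0,0,0,0,0]' | python3 nudge.py
```

```text
t: 32.5
ee_pos: [0.5417, 0.3623, 0.016]
orientation: [[0.964, -0.266, -0.0], [-0.266, -0.964, -0.0], [-0.0, 0.0, -1.0]]
ft_force: [-0.5, -0.7, 0.1]
grip_width: 0.705
grasp_force: 0.0
t: 32.83
ee_pos: [0.5427, 0.3631, 0.0062]
orientation: [[0.964, -0.265, 0.003], [-0.265, -0.964, 0.001], [0.002, -0.002, -1.0]]
ft_force: [0.1, 0.4, -0.5]
grip_width: 0.703
grasp_force: 0.0
t: 33.25
ee_pos: [0.5429, 0.3635, 0.0066]
orientation: [[0.964, -0.265, 0.003], [-0.265, -0.964, 0.002], [0.003, -0.003, -1.0]]
ft_force: [-0.1, 1.0, 7.1]
grip_width: 0.385
grasp_force: 59.4
```

In the tool's units: -0.03 m is -30, -0.04 m is -40.

```bash
echo '[0,0,0,-10,0,0,0,0,0,0,-30,0,0,0,0,0,0,-40,0,0,0,0,0,0,-40,0,0,0,0,0,0,-30,0,0,0]' | python3 nudge.py;echo '[0,0,0,0,0,0,-1,0,0,0,0,0,0,-1,0,0,0,0,0,0,-1,0,0,0,0,0,0,0,0,0,0,0,0,0,0]' | python3 nudge.py;echo '[0,-4.3,37.5,0,0,0,0,0,-4.3,37.5,0,0,0,0,0,-4.3,37.5,0,0,0,0,0,-4.3,37.5,0,0,0,0,0,-4.3,37.5,0,0,0,0]' | python3 nudge.py;echo '[0,-4.3,37.5,0,0,0,0,0,-4.3,37.5,0,0,0,0,0,-4.3,37.5,0,0,0,0,0,-4.3,37.5,0,0,0,0,0,-4.3,37.5,0,0,0,0]' | python3 nudge.py;echo '[0,-4.3,37.5,0,0,0,0,0,-4.3,37.5,0,0,0,0,0,-4.3,37.5,0,0,0,0,0,-4.3,37.5,0,0,0,0,0,-4.3,37.5,0,0,0,0]' | python3 nudge.py;echo '[0,0,0,40,0,0,0,0,0,0,30,0,0,0,0,0,0,0,0,0,0,0,0,0,0,0,0,0]' | python3 nudge.py
python3 - <<'E'
from h import *
st=bot.state(); p=st["ee_pos"]; R=st["orientation"]
print(p.round(4),(R.T@(np.array([.4958,-.1998,p[2]])-p)).round(4), np.degrees(np.arctan2(R[1,0],R[0,0])))
S=cam("scene");cv2.imwrite("pics/pl.png",cv2.resize(S["frame"][205:305,150:270],None,fx=6,fy=6,interpolation=2))
E
```

```text
t: 33.67
ee_pos: [0.5416, 0.3624, 0.1576]
orientation: [[0.964, -0.265, 0.002], [-0.265, -0.964, 0.001], [0.002, -0.001, -1.0]]
ft_force: [1.0, 0.9, -1.4]
grip_width: 0.382
grasp_force: 59.9
t: 34.08
ee_pos: [0.5409, 0.3621, 0.1538]
orientation: [[1.0, 0.029, -0.001], [0.029, -1.0, -0.001], [-0.001, 0.001, -1.0]]
ft_force: [-0.2, 0.0, -2.3]
grip_width: 0.385
grasp_force: 59.9
t: 34.5
ee_pos: [0.525, 0.1728, 0.1538]
orientation: [[1.0, 0.03, -0.001], [0.03, -1.0, -0.0], [-0.001, 0.0, -1.0]]
ft_force: [-0.0, 0.3, -1.8]
grip_width: 0.388
grasp_force: 60.1
t: 34.92
ee_pos: [0.5095, -0.0154, 0.1541]
orientation: [[1.0, 0.03, -0.0], [0.03, -1.0, -0.0], [-0.0, 0.0, -1.0]]
ft_force: [0.9, -0.5, -2.6]
grip_width: 0.373
grasp_force: 60.1
t: 35.33
ee_pos: [0.494, -0.2035, 0.1541]
orientation: [[1.0, 0.029, -0.0], [0.029, -1.0, 0.0], [-0.0, -0.0, -1.0]]
ft_force: [0.8, 0.1, -1.4]
grip_width: 0.383
grasp_force: 60.1
t: 35.67
ee_pos: [0.4929, -0.2008, 0.0821]
orientation: [[1.0, 0.03, -0.005], [0.03, -1.0, 0.003], [-0.005, -0.003, -1.0]]
ft_force: [0.5, -0.1, -0.7]
grip_width: 0.382
grasp_force: 60.2
[ 0.4929 -0.2008  0.0821] [ 0.0029 -0.0009 -0.    ] 1.7269549529452772
```

View pics/pl.png

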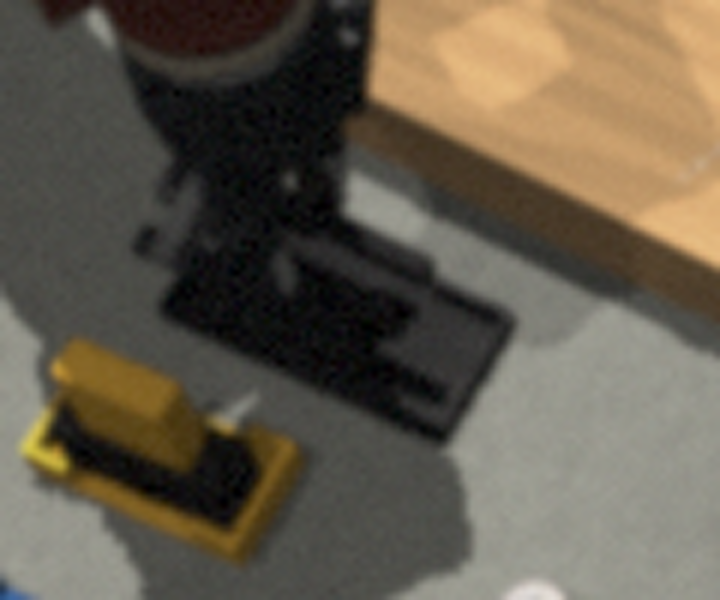

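```bash
python3 - <<'E'
from h import *
S=cam("scene"); print(pt(S,[(150+414/6,205+312/6),(150+445/6,205+390/6)],.088).round(4))
E
echo '[0,2,-1,30,0,0,0,0,0,0,20,0,0,0,0,0,0,10,0,0,0,0,0,0,0,0,0,0,0,0,0,0,0,0,0]' | python3 nudge.py
```

```text
[[ 0.5534 -0.211 ]
 [ 0.5817 -0.2338]]
t: 36.18
ee_pos: [0.4977, -0.2009, 0.0256]
orientation: [[0.999, 0.032, 0.001], [0.032, -0.999, -0.001], [0.001, 0.001, -1.0]]
ft_force: [0.0, -0.3, -1.2]
grip_width: 0.382
grasp_force: 60.2
```

In the tool's units: -0.002 m is -2, 0.005 m is 5.

```bash
echo '[0,-2,0,5,0,0,0,0,0,0,5,0,0,0,0,0,0,3,0,0,0,0,0,0,0,0,0,0,0,0,0,0,0,0,0]' | python3 nudge.py;echo '[0,0,0,2.5,0,0,0,0,0,0,0,0,0,0,0,0,0,0,0,0,0]' | python3 nudge.py
```

```text
t: 36.6
ee_pos: [0.4947, -0.2008, 0.0112]
orientation: [[0.999, 0.032, -0.0], [0.032, -0.999, 0.0], [-0.0, -0.0, -1.0]]
ft_force: [-0.4, -1.0, -1.5]
grip_width: 0.387
grasp_force: 60.2
t: 36.85
ee_pos: [0.4953, -0.2011, 0.0106]
orientation: [[0.999, 0.032, -0.0], [0.032, -0.999, -0.0], [-0.0, 0.0, -1.0]]
ft_force: [-3.7, 2.2, 8.8]
grip_width: 0.38
grasp_force: 61.4
```

In the tool's units: -0.03 m is -30, -0.01 m is -10.

```bash
echo '[0.55,0,0,0,0,0,0,0.55,0,0,0,0,0,0,0.55,0,0,0,0,0,0,0.55,0,0,-10,0,0,0,0.55,0,0,-30,0,0,0]' | python3 nudge.py;echo '[0.7,0,0,-40,0,0,0,0.7,0,0,-40,0,0,0,0.7,0,0,-40,0,0,0,0.7,0,0,-30,0,0,0,0.7,0,0,0,0,0,1]' | python3 nudge.py;echo '[0.7,0,0,0,0,0,1,0.7,0,0,0,0,0,0.64,0.7,0,0,0,0,0,0]' | python3 nudge.py; echo '[0.7,-13.8,-37.4,0,0,0,0,0.7,-13.8,-37.4,0,0,0,0,0.7,-13.8,-37.4,0,0,0,0,0.7,-13.8,-37.4,0,0,0,0,0.7,-13.8,-37.4,0,0,0,0]' | python3 nudge.py >/dev/null;echo '[0.7,-13.8,-37.4,0,0,0,0,0.7,-13.8,-37.4,0,0,0,0,0.7,-13.8,-37.4,0,0,0,0,0.7,-13.8,-37.4,0,0,0,0,0.7,-13.8,-37.4,0,0,0,0]' | python3 nudge.py >/dev/null;echo '[0.7,-13.8,-37.4,0,0,0,0,0.7,-13.8,-37.4,0,0,0,0,0.7,-13.8,-37.4,0,0,0,0,0.7,-13.8,-37.4,0,0,0,0,0.7,-13.8,-37.4,0,0,0,0]' | python3 nudge.py;echo '[0.7,0,0,30,0,0,0,0.7,0,0,30,0,0,0,0.7,0,0,30,0,0,0,0.7,0,0,0,0,0,0,0.7,0,0,0,0,0,0]' | python3 nudge.py
python3 - <<'E'
from h import *
st=bot.state(); p=st["ee_pos"]; R=st["orientation"]
print(p.round(4),(R.T@(np.array([.4235,.3928,p[2]])-p)).round(4), np.degrees(np.arctan2(R[1,0],R[0,0])))
S=cam("scene")
for v in(36,42):
  for b in blobs(S,(0,0,0),(179,120,v),(172,232,242,282),30,.018): print(v,*b.values())
E
```

```text
t: 37.27
ee_pos: [0.4913, -0.1988, 0.0448]
orientation: [[0.999, 0.032, -0.009], [0.032, -0.999, 0.005], [-0.008, -0.005, -1.0]]
ft_force: [0.2, 0.2, -0.0]
grip_width: 0.555
grasp_force: 0.0
t: 37.68
ee_pos: [0.4986, -0.2029, 0.2088]
orientation: [[0.997, -0.07, 0.013], [-0.07, -0.998, -0.008], [0.014, 0.007, -1.0]]
ft_force: [0.7, 0.6, 1.2]
grip_width: 0.699
grasp_force: 0.0
t: 37.93
ee_pos: [0.4949, -0.2009, 0.1998]
orientation: [[0.973, -0.231, 0.001], [-0.231, -0.973, -0.001], [0.001, 0.0, -1.0]]
ft_force: [-0.4, 0.3, 0.6]
grip_width: 0.698
grasp_force: 0.0
t: 39.18
ee_pos: [0.4217, 0.3948, 0.199]
orientation: [[0.974, -0.228, 0.0], [-0.228, -0.974, 0.0], [0.0, -0.0, -1.0]]
ft_force: [1.0, 0.3, -0.1]
grip_width: 0.702
grasp_force: 0.0
t: 39.6
ee_pos: [0.4211, 0.3919, 0.1071]
orientation: [[0.973, -0.229, -0.004], [-0.229, -0.973, -0.003], [-0.003, 0.003, -1.0]]
ft_force: [0.9, 0.8, 0.7]
grip_width: 0.698
grasp_force: 0.0
[0.4211 0.3919 0.1071] [ 0.0021 -0.0014 -0.    ] -13.234917413173196
36 245 (np.float64(205.4), np.float64(260.8)) [ 502.8 -211.4] [ 492.3 -208.7] [122.5  44.2] -1.6
36 40 (np.float64(193.4), np.float64(241.4)) [ 444.5 -179.2] [ 448.2 -181.8] [37.  14.9] 2.2
42 51 (np.float64(228.4), np.float64(260.2)) [ 553.8 -182.9] [ 557.6 -185.6] [57.1 27. ] -47.6
42 434 (np.float64(203.9), np.float64(260.8)) [ 499.2 -213.3] [ 498.8 -209.3] [137.4  50.5] 1.7
42 63 (np.float64(193.9), np.float64(242.0)) [ 446.7 -180.2] [ 451.  -179.1] [45.8 15.9] 11.5
```

Descend onto the gauge, grip.

```bash
echo '[0.6,1,-1,30,0,0,0,0.6,0,0,30,0,0,0,0.6,0,0,20,0,0,0,0.6,0,0,10,0,0,0,0.6,0,0,0,0,0,0]' | python3 nudge.py;echo '[0.6,0,0,8,0,0,0,0.6,0,0,0,0,0,0,0.6,0,0,0,0,0,0]' | python3 nudge.py;echo '[0.0,0,0,0,0,0,0,0,0,0,0,0,0,0,0,0,0,0,0,0,0,0,0,0,0,0,0,0,0,0,0,0,0,0,0]' | python3 nudge.py
```

```text
t: 40.07
ee_pos: [0.4236, 0.3932, 0.0185]
orientation: [[0.973, -0.23, -0.001], [-0.23, -0.973, -0.001], [-0.001, 0.001, -1.0]]
ft_force: [-0.3, -0.4, -0.3]
grip_width: 0.598
grasp_force: 0.0
t: 40.32
ee_pos: [0.4247, 0.3942, 0.0123]
orientation: [[0.973, -0.23, 0.002], [-0.23, -0.973, 0.001], [0.002, -0.002, -1.0]]
ft_force: [-0.4, 0.3, 0.5]
grip_width: 0.601
grasp_force: 0.0
t: 40.73
ee_pos: [0.4243, 0.3941, 0.012]
orientation: [[0.973, -0.23, 0.001], [-0.23, -0.973, 0.001], [0.001, -0.001, -1.0]]
ft_force: [-0.9, -1.0, 5.8]
grip_width: 0.196
grasp_force: 58.9
```

```bash
echo '[0.5,0,0,0,0,0,0,0.5,0,0,0,0,0,0,0.5,0,0,7,0,0,0,0.5,0,0,0,0,0,0,0.5,0,0,0,0,0,0]' | python3 nudge.py;echo '[0.0,0,0,0,0,0,0,0,0,0,0,0,0,0,0,0,0,0,0,0,0,0,0,0,0,0,0,0,0,0,0,0,0,0,0]' | python3 nudge.py
```

```text
t: 41.15
ee_pos: [0.4228, 0.3929, 0.0024]
orientation: [[0.973, -0.23, -0.002], [-0.23, -0.973, -0.001], [-0.002, 0.002, -1.0]]
ft_force: [0.2, 0.6, -0.2]
grip_width: 0.5
grasp_force: 0.0
t: 41.57
ee_pos: [0.4238, 0.3936, 0.0038]
orientation: [[0.973, -0.23, 0.0], [-0.23, -0.973, 0.0], [0.0, -0.0, -1.0]]
ft_force: [0.3, 0.6, -0.3]
grip_width: 0.214
grasp_force: 62.1
```

In the tool's units: -0.04 m is -40, -0.01 m is -10.

```bash
echo '[0,0,0,-10,0,0,0,0,0,0,-40,0,0,0,0,0,0,-40,0,0,0,0,0,0,-40,0,0,0,0,0,0,-40,0,0,0]' | python3 nudge.py;echo '[0,0,0,-10,0,0,-1.2,0,0,0,0,0,0,-1.19,0,0,0,0,0,0,0]' | python3 nudge.py;echo '[0,2.2,39,0,0,0,0,0,2.2,39,0,0,0,0,0,2.2,39,0,0,0,0,0,2.2,39,0,0,0,0,0,2.2,39,0,0,0,0]' | python3 nudge.py;echo '[0,2.2,39,0,0,0,0,0,2.2,39,0,0,0,0,0,2.2,39,0,0,0,0,0,2.2,39,0,0,0,0,0,2.2,39,0,0,0,0]' | python3 nudge.py;echo '[0,2.2,39,0,0,0,0,0,2.2,39,0,0,0,0,0,2.2,39,0,0,0,0,0,2.2,39,0,0,0,0,0,2.2,39,0,0,0,0]' | python3 nudge.py;echo '[0,2.2,39,0,0,0,0,0,2.2,39,0,0,0,0,0,2.2,39,0,0,0,0,0,2.2,39,0,0,0,0,0,2.2,39,0,0,0,0]' | python3 nudge.py;echo '[0,0,0,0,0,0,0,0,0,0,0,0,0,0]' | python3 nudge.py
python3 - <<'E'
from h import *
st=bot.state(); p=st["ee_pos"]; R=st["orientation"]
print(p.round(4),(R.T@(np.array([.4722,-.386,p[2]])-p)).round(4), np.degrees(np.arctan2(R[1,0],R[0,0])))
S=cam("scene")
for b in blobs(S,(0,0,120),(179,60,255),(60,180,200,330),12,p[2]+.012): print(*b.values())
E
```

```text
t: 41.98
ee_pos: [0.4232, 0.3932, 0.176]
orientation: [[0.973, -0.23, -0.0], [-0.23, -0.973, -0.0], [-0.0, 0.0, -1.0]]
ft_force: [0.3, 1.6, -1.1]
grip_width: 0.214
grasp_force: 61.9
t: 42.23
ee_pos: [0.4243, 0.394, 0.1865]
orientation: [[1.0, 0.009, 0.003], [0.009, -1.0, 0.002], [0.003, -0.002, -1.0]]
ft_force: [-0.7, -0.0, -1.3]
grip_width: 0.212
grasp_force: 62.0
t: 42.65
ee_pos: [0.4349, 0.1968, 0.1827]
orientation: [[1.0, 0.004, -0.002], [0.004, -1.0, -0.001], [-0.002, 0.001, -1.0]]
ft_force: [0.8, -0.8, -1.2]
grip_width: 0.211
grasp_force: 62.0
t: 43.07
ee_pos: [0.4472, 0.002, 0.183]
orientation: [[1.0, 0.003, -0.001], [0.003, -1.0, 0.0], [-0.001, -0.0, -1.0]]
ft_force: [0.7, 0.8, 0.0]
grip_width: 0.21
grasp_force: 62.0
t: 43.48
ee_pos: [0.4596, -0.1929, 0.1829]
orientation: [[1.0, 0.003, -0.001], [0.003, -1.0, 0.001], [-0.001, -0.001, -1.0]]
ft_force: [0.6, 0.7, -0.8]
grip_width: 0.21
grasp_force: 62.0
t: 43.9
ee_pos: [0.4721, -0.3876, 0.1825]
orientation: [[1.0, 0.003, -0.002], [0.003, -1.0, 0.002], [-0.002, -0.002, -1.0]]
ft_force: [1.1, -0.1, -0.5]
grip_width: 0.219
grasp_force: 62.0
t: 44.07
ee_pos: [0.472, -0.3873, 0.1822]
orientation: [[1.0, 0.001, -0.002], [0.001, -1.0, 0.002], [-0.002, -0.002, -1.0]]
ft_force: [0.1, 0.5, -1.2]
grip_width: 0.213
grasp_force: 62.0
[ 0.472  -0.3873  0.1822] [ 0.0002 -0.0013  0.    ] 0.08166042743889898
17 (np.float64(152.2), np.float64(296.9)) [ 521.6 -382.8] [ 522.  -382.5] [8.9 5.8] -52.9
1024 (np.float64(180.6), np.float64(307.5)) [ 582.9 -374.3] [ 572.5 -375.2] [101.7  89.9] -56.5
2724 (np.float64(80.6), np.float64(300.0)) [ 399.6 -452.6] [ 394.5 -426.7] [197.8 106.1] -46.3
12 (np.float64(104.5), np.float64(192.5)) [ 271.3 -231.7] [ 270.5 -230.8] [23.   2.3] -49.4
3409 (np.float64(170.2), np.float64(225.6)) [ 456.3 -231.8] [ 457.  -238.6] [250.7 131.4] -56.4
342 (np.float64(73.0), np.float64(185.4)) [ 192.3 -250.1] [ 192.6 -245.7] [66.4 41.6] 42.1
```

```bash
echo '[0,0,-1,40,0,0,0,0,0,0,40,0,0,0,0,0,0,40,0,0,0,0,0,0,20,0,0,0,0,0,0,10,0,0,0]' | python3 nudge.py;echo '[0,0,0,0,0,0,0,0,0,0,5,0,0,0,0,0,0,5,0,0,0,0,0,0,3,0,0,0,0,0,0,0,0,0,0]' | python3 nudge.py;echo '[0,0,0,3,0,0,0,0,0,0,3,0,0,0,0,0,0,0,0,0,0]' | python3 nudge.py
```

```text
t: 44.53
ee_pos: [0.4705, -0.3807, 0.0287]
orientation: [[1.0, 0.007, -0.006], [0.007, -1.0, 0.007], [-0.006, -0.007, -1.0]]
ft_force: [-0.2, 0.7, -1.0]
grip_width: 0.213
grasp_force: 61.9
t: 44.95
ee_pos: [0.4734, -0.3855, 0.0216]
orientation: [[1.0, 0.007, 0.001], [0.007, -1.0, -0.001], [0.001, 0.001, -1.0]]
ft_force: [0.2, -0.0, -1.4]
grip_width: 0.211
grasp_force: 61.9
t: 45.2
ee_pos: [0.4728, -0.3851, 0.0144]
orientation: [[1.0, 0.007, -0.0], [0.007, -1.0, 0.0], [-0.0, -0.0, -1.0]]
ft_force: [-0.2, -0.7, -1.5]
grip_width: 0.212
grasp_force: 61.9
```

In the tool's units: 0.003 m is 3.

```bash
echo '[0,0,0,3,0,0,0,0,0,0,3,0,0,0,0,0,0,0,0,0,0]' | python3 nudge.py;echo '[0,0,0,2,0,0,0,0,0,0,0,0,0,0]' | python3 nudge.py; echo '[0.45,0,0,0,0,0,0,0.45,0,0,0,0,0,0,0.45,0,0,0,0,0,0,0.45,0,0,-10,0,0,0,0.45,0,0,-30,0,0,0]' | python3 nudge.py;echo '[0.5,0,0,-40,0,0,0,0.5,0,0,-40,0,0,0,0.5,0,0,-40,0,0,0,0.5,-30,20,-30,0,0,0,0.5,-30,25,0,0,0,0]' | python3 nudge.py;echo '[0.5,-30,25,0,0,0,0,0.5,-30,25,0,0,0,0,0.5,-20,30,0,0,0,0,0.5,0,35,0,0,0,0,0.5,0,30,0,0,0,0]' | python3 nudge.py;python3 - <<'E'
from h import *
T=cam("top");S=cam("scene")
cv2.imwrite("pics/end.png",np.hstack([cv2.resize(T["frame"][160:300,180:440],None,fx=1.5,fy=2.4,interpolation=2),cv2.resize(S["frame"][100:345,110:360],None,fx=1.6,fy=336/245,interpolation=2)]))
E
```

```text
t: 45.45
ee_pos: [0.4726, -0.3849, 0.0079]
orientation: [[1.0, 0.007, -0.001], [0.007, -1.0, 0.001], [-0.001, -0.001, -1.0]]
ft_force: [-0.9, 0.0, -1.4]
grip_width: 0.212
grasp_force: 62.1
t: 45.62
ee_pos: [0.473, -0.3853, 0.0078]
orientation: [[1.0, 0.007, -0.001], [0.007, -1.0, 0.0], [-0.001, -0.0, -1.0]]
ft_force: [-2.2, 2.1, 5.3]
grip_width: 0.218
grasp_force: 62.7
t: 46.03
ee_pos: [0.47, -0.3822, 0.0423]
orientation: [[1.0, 0.007, -0.007], [0.007, -1.0, 0.007], [-0.007, -0.007, -1.0]]
ft_force: [-0.2, -0.2, 0.8]
grip_width: 0.45
grasp_force: 0.0
t: 46.45
ee_pos: [0.42, -0.4306, 0.2035]
orientation: [[1.0, 0.011, 0.01], [0.011, -1.0, -0.012], [0.01, 0.012, -1.0]]
ft_force: [0.5, -1.4, 0.8]
grip_width: 0.5
grasp_force: 0.0
t: 46.87
ee_pos: [0.3359, -0.5759, 0.1945]
orientation: [[1.0, 0.005, 0.0], [0.005, -1.0, -0.001], [0.0, 0.001, -1.0]]
ft_force: [0.6, 0.6, -0.1]
grip_width: 0.504
grasp_force: 0.0
```

View pics/end.png

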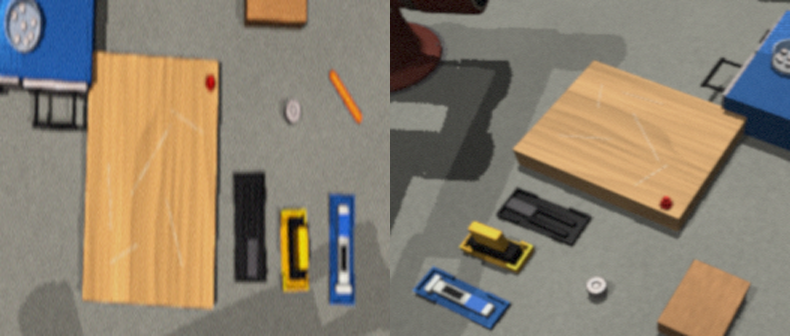

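The final picture shows the drawer shut, the board clear and all three tools in their cradles. The red stem, socket and crayon are where they were.

```bash
python3 -c "
from station import bot
print(bot.close_job())"
```

```text
the job is handed in; nothing more can be done
None
```

I handed the job in at about 47 s: all four weights are swept into the drawer, which is shut, and the sweeper, gauge and pliers are in their cradles. The last pictures show the red stem and the rest in place; no verdict came back.

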